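# Charge the empty crucible with casting ingots

## Task

One of the three crucibles on the tray is still empty: pour all six ingots from the steel cup into it and leave the two full ones alone. The clay is brittle, so tilt the loaded cup, rest its lip lightly on the rim of the empty crucible, and only then tip it there until every ingot has slid in. Then stand the empty cup upright on the steel plate again, and don't disturb the other things on the bench.

Things in the scene. Friction and masses are not known exactly. Their poses are not given: they have to be found in the camera images.
- cup: plain steel cup holding six ingots: a round beaker without handle, 75 mm tall, 48 mm across at the foot, widening to 62 mm at 30 mm height and straight from there to the rim, wall 3 mm, floor 4 mm thick, 0.1 to 0.19 kg plus 0.12 to 0.2 kg of ingots; origin at the centre of its underside, z towards the mouth
- cup_mouth (a point): centre of the cup's mouth, in the plane of its rim, 75 mm above the cup's origin
- cup_middle (a point): point on the cup's axis, 35 mm above its origin
- plate: flat steel plate fixed on the bench, 200 mm (its x) by 180 mm (its y), 4 mm thick; the cup stands on it at the start; origin at the centre of its underside
- tray: dark steel tray fixed on the bench, 350 mm (its x) by 125 mm (its y), 12 mm thick, with the three crucibles in a row along its x, about 110 mm apart; origin at the centre of its underside
- crucible_empty: the only empty one of three alike crucibles on the tray, at any of its three places: round clay crucible, 58 mm tall, outside 72 mm across at the foot and 90 mm at the rim, wall 5 mm, inside floor 6 mm up and 62 mm across; seated firmly in the tray; origin at the centre of its underside, z up, y across the row
- crucible_empty_mouth (a point): centre of the empty crucible's mouth, in the plane of its rim, 58 mm above its origin
- crucible_full1: one of the two crucibles that already hold ingots (heaped to 43 mm above its underside, below its rim); same size and axes as the empty one
- crucible_full2: the other crucible that already holds ingots; same size and axes
- wax: bystander: green wax block, 75 x 55 x 22 mm, between plate and tray; origin at the centre of its underside
- spatula: bystander: spatula 170 mm long lying between plate and tray, under 30 mm high; its x along it
- brush: bystander: brush 170 mm long lying between robot and plate; its x along it
- bowl: bystander: black rubber bowl, 100 mm across, 45 mm tall, beyond the plate
- jar: bystander: closed jar, 60 mm across, 85 mm tall, beyond the plate
- model: bystander: plaster dental model, 70 x 65 mm, 28 mm high, left of the tray on the robot's side
- ingot0: casting ingot, a metal cylinder 16 mm across and 18 mm long, 20 to 33 g, smooth and slippery, in the cup at the start; origin at its centre, z along its axis
- ingot1: casting ingot, a metal cylinder 16 mm across and 18 mm long, 20 to 33 g, smooth and slippery, in the cup at the start; origin at its centre, z along its axis
- ingot2: casting ingot, a metal cylinder 16 mm across and 18 mm long, 20 to 33 g, smooth and slippery, in the cup at the start; origin at its centre, z along its axis
- ingot3: casting ingot, a metal cylinder 16 mm across and 18 mm long, 20 to 33 g, smooth and slippery, in the cup at the start; origin at its centre, z along its axis
- ingot4: casting ingot, a metal cylinder 16 mm across and 18 mm long, 20 to 33 g, smooth and slippery, in the cup at the start; origin at its centre, z along its axis
- ingot5: casting ingot, a metal cylinder 16 mm across and 18 mm long, 20 to 33 g, smooth and slippery, in the cup at the start; origin at its centre, z along its axis
Things that resemble listed ones, but are neither listed nor needed, are in the scene too. Leave any orange or yellow look-alike of the cup alone.

How it is judged:
By the outcome, as a careful person would: the job done as asked, in the order asked, and still so for the second after the job is handed in, with the robot touching nothing.
It also fails if it takes over 72 s, if anything falls off the work surface, if the arm or the gripper's body presses on something with over 40 N, if the wrist force passes 120 N, or if a joint passes its speed limit or range.

## Robot

A 6-joint arm with a two-finger parallel gripper is mounted at the origin on the work surface. World frame = base frame: x ahead of the robot, y to its left, z up, the work surface at z = 0. Lengths are in mm, angles in rad, forces in N, time in s.
With the tool pointing down it reaches from about 325 to 750 mm from the base axis. Payload 7.6 kg.
Tool frame: the origin (TCP) lies midway between the tips of the shut fingers; the grasp point (between the pads) lies 19 mm behind it; z points along the fingers, y is the line along which they close (so a half turn about z gives the same grasp; the last joint's range is limited). The gripper opens to 85 mm and grips with 20 to 120 N. Pads are 22 mm wide; open, the fingers measure 114 mm over their backs; the gripper's body (76 mm by 85 mm) begins 54 mm behind the grasp point. The pads swing forward as they close: fully open they stand 13 mm farther back than shut.
Start: joints at [1.106, 0.052, 1.401, -0, 1.689, -0.07], TCP at [201.913, 484.641, 231.323] pointing down, gripper open.
Joint ranges: [-2.9, 2.9], [-0.91, 2.17], [0.12, 2.37], [-1.06, 4.2], [0.26, 2.73], [-2.93, 2.93]. Speed limits (rad/s): [2.57, 2.57, 3.01, 3.14, 3.14, 3.14].

## Interface

Orientations are given as a unit quaternion [x, y, z, w].
In Python, from bench import state, optics, robot gives the robot as it stands.
- The arm moves only by the tool apply_moves, never from a script. Its argument "plan" is text: rows parted by semicolons, each of 5 numbers parted by spaces: the finger opening in m, from 0 to 0.0854, then the shift along the tool's x, y, z in m, then the turn about the tool's z in degrees. In form: hand dx dy dz turn; .... A call has 1 to 5 rows; each row shifts and turns the commanded pose from where the row before left it, along the tool's axes as they then stand; what a row does not reach is not made up. A row lasts 1/12 s, in which the tool goes at most 41.7 mm and 7.16 degrees, less where a joint would pass 70% of its speed; a pose out of reach is approached as far as the arm can. A call with a gripper value outside its range is refused whole. The fingers move at their own pace and stop on an object; "newtons" is the grip in N (left out, the last holds). Time passes only in rows, so rows that do not move let the fingers close. It gives the time, the measured TCP pose, the force, the opening and the grip force at its end, in the units of the state.
- state(): the state, without advancing time (a new reading comes with each control period).
- optics.camera(name): name is "scene" or "top" or "wrist"; returns the picture (400x640x3 uint8, red, green, blue); there is no depth.
- optics.camera_params(name): a dict with "vertical_fov" (degrees; the focal length in pixels is half the picture's height over the tangent of half this angle, whatever the lens; pixels are square), "cx", "cy" (the principal point, pixels), "R" (3x3) and "t" (3): a world point X has camera coordinates R X + t; the wrist camera has in their place "hand_eye" (4x4, takes a point from camera to tool coordinates, whose origin is the TCP and whose axes are the flange's). Camera axes: x right, y down, z forward; pixel columns grow to the right and rows downward; lengths in mm; the calibration is good to about 2 mm. A picture is of the moment at which its call begins: read the wrist's pose just before it. camera_params takes no time and is no camera call.
- robot.close_job(): hands the job in; it is judged then, once.
The state is a dict: "time_s": time; "q": joint angles; "joint_vel": joint speeds; "joint_efforts": joint torques, N m; "position": TCP position; "ee_rot": TCP orientation; "wrist_force": force on the tool from outside, world axes, zero at the start; "wrist_torque": the same for the moment, N m; "width": finger opening in mm; "finger_force": force on a finger pad.
Only numpy, scipy, OpenCV 4.12 (cv2) and the standard library are available. Lean on these libraries where they do the work, as an engineer would, in place of code of your own. Each camera call takes 0.05 s, during which the arm holds its last target. There are 200 camera calls.

## Working session

There is one attempt and no reset: what is moved stays moved. The work goes in short steps, Python scripts to look and compute and a tool call to move; the robot and the scene stay as the last step left them, time stands still between calls to the robot, and variables do not carry over. Pictures are saved under pics/ and viewed, at most 10 in all, crops included, and the job is handed in when it is done.

Besides the shell and the picture viewer there is one more tool, called after "Request:" as name(argument=value, ...) on one line, values as JSON. apply_moves: Moves the arm, as the interface text tells. Its arguments: {"type":"object","properties":{"plan":{"type":"string"},"newtons":{"type":"number"}},"required":["plan"]}

```bash
ls; mkdir -p pics; python3 - <<'E'
from bench import state, optics, robot
import cv2,json
for n in ["scene","top"]:
    im=optics.camera(n); cv2.imwrite(f"pics/{n}0.png",im[:,:,::-1]); 
    p=optics.camera_params(n); print(n,{k:(v.tolist() if hasattr(v,'tolist') else v) for k,v in p.items()})
p=optics.camera_params("wrist");print(p)
s=state();print(s)
E
```

```text
pics
scene {'vertical_fov': 51.5206937086118, 'cx': 329.353241850369, 'cy': 197.83013730413, 'R': [[-0.2902735166150045, 0.9568186120241512, -0.01547350109495492], [0.685429119147059, 0.196603122996717, -0.7010949540919725], [-0.667778562232456, -0.2141152860309479, -0.7129000183129744]], 't': [178.15798058004697, -322.86141151025674, 1621.1336289804635]}
top {'vertical_fov': 52.51772066475966, 'cx': 315.88306268407166, 'cy': 198.47021571498098, 'R': [[-0.022018019306638756, -0.9996262220828689, -0.01620564562564198], [-0.9954134343792471, 0.02342891704885403, -0.09275333149397119], [0.09309834307400469, 0.01408907272496398, -0.9955572291669754]], 't': [7.198496498843917, 550.73121260177, 1097.723858097432]}
{'vertical_fov': 68.50091750240897, 'cx': 318.66440379651226, 'cy': 205.76835976626222, 'hand_eye': array([[ 1.85111509e-03, -9.61689818e-01, -2.74133668e-01,
         6.95791146e+01],
       [ 9.99997907e-01,  2.01898157e-03, -3.30214082e-04,
         1.29964776e+00],
       [ 8.71034342e-04, -2.74132483e-01,  9.61691543e-01,
        -1.43592855e+02],
       [ 0.00000000e+00,  0.00000000e+00,  0.00000000e+00,
         1.00000000e+00]])}
{'time_s': 0.1, 'q': array([ 1.10568760e+00,  5.27768485e-02,  1.40161730e+00, -3.23977352e-05,
        1.68858317e+00, -7.03241056e-02]), 'joint_vel': array([-0.00048132, -0.00117172, -0.00380134,  0.00062155, -0.00141865,
        0.00126713]), 'joint_efforts': array([ 8.08455789e-04, -3.82580209e+01, -3.60987067e+01, -8.04047704e-05,
        4.78332469e-03,  8.00544228e-06]), 'position': array([201.80078986, 484.38207263, 230.55800793]), 'ee_rot': array([ 1.96114759e-01,  9.80580706e-01, -6.71925734e-04, -1.67627825e-04]), 'wrist_force': array([-0.5781886 ,  0.61327771, -0.62476374]), 'wrist_torque': array([-0.03112914,  0.02445607, -0.04166967]), 'finger_force': 0.0, 'width': 85.31835256454877}
```

View pics/top0.png

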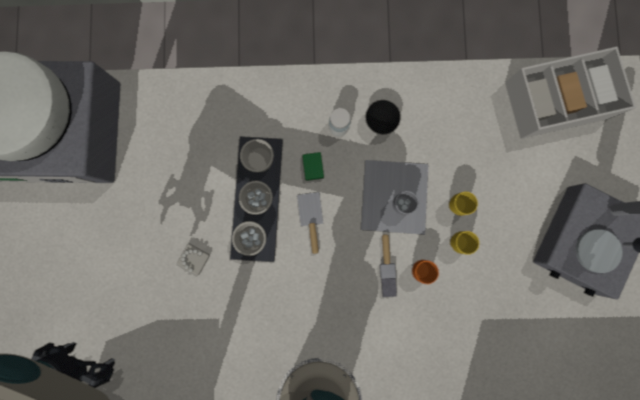

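View pics/scene0.png

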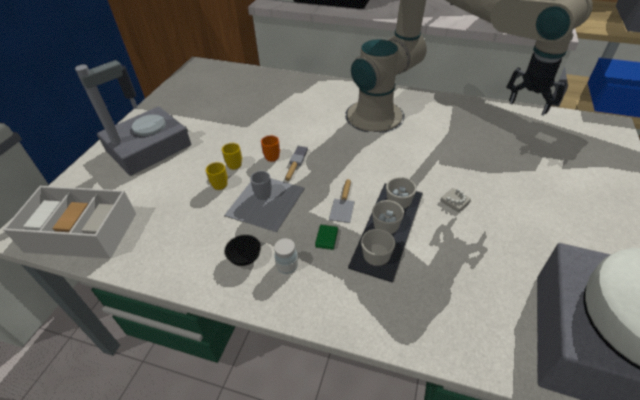

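Top view: the steel cup is at about (405,203) on the plate. The empty crucible is the far one at (257,155), and the full ones are at (256,197) and (249,238). In the scene view the cup is at (261,185) and the empty crucible at (377,247). Next I measure positions.

```bash
cat > h.py <<'E'
import numpy as np, cv2
from bench import state, optics, robot
from scipy.spatial.transform import Rotation as Rn
def cam(n,s=None):
    p=optics.camera_params(n); f=200/np.tan(np.radians(p['vertical_fov']/2))
    if n=='wrist':
        T=np.eye(4);T[:3,:3]=Rn.from_quat(s['ee_rot']).as_matrix();T[:3,3]=s['position'];T=T@np.array(p['hand_eye'])
        return f,p['cx'],p['cy'],T[:3,:3],T[:3,3]
    R=np.array(p['R']);t=np.array(p['t']);return f,p['cx'],p['cy'],R.T,-R.T@t
def onz(c,uv,z):
    f,cx,cy,R,o=c;d=R@np.array([(uv[0]-cx)/f,(uv[1]-cy)/f,1]);return o+d*(z-o[2])/d[2]
def proj(c,X):
    f,cx,cy,R,o=c;q=R.T@(np.array(X)-o);return np.array([cx+f*q[0]/q[2],cy+f*q[1]/q[2]])
E
python3 - <<'E'
from h import *
im=cv2.imread('pics/top0.png');g=cv2.cvtColor(im,cv2.COLOR_BGR2GRAY);c=cam('top')
big=cv2.resize(g,None,fx=4,fy=4,interpolation=cv2.INTER_CUBIC)
for name,(x0,y0,x1,y1),r0,r1,z in [('cruc',(225,125,290,270),14,20,70),('cup',(370,165,430,235),9,15,79)]:
    s=big[y0*4:y1*4,x0*4:x1*4]
    h=cv2.HoughCircles(s,cv2.HOUGH_GRADIENT_ALT if 0 else cv2.HOUGH_GRADIENT,1,60,param1=80,param2=18,minRadius=r0*4,maxRadius=r1*4)
    for u,v,r in (h[0] if h is not None else [])[:6]:
        uv=(u/4+x0-.375,v/4+y0-.375);P=onz(c,uv,z);Q=onz(c,(uv[0]+r/4,uv[1]),z);print(name,np.round(uv,1),P.round(),np.linalg.norm(P-Q).round(1))
m=(g<62).astype(np.uint8);m[:, :225]=0;m[:,290:]=0;m[:125]=0;m[270:]=0
cs=max(cv2.findContours(m,0,2)[0],key=cv2.contourArea);b=cv2.boxPoints(cv2.minAreaRect(cs));print('tray',[onz(c,x,12)[:2].round().tolist() for x in b])
for n,uv,z in [('plateTL',(364,161),4),('TR',(428,164),4),('BR',(426,233),4),('BL',(361,230),4),('wax',(313,167),22),('bowl',(383,117),45),('jar',(340,119),85),('spat',(309,208),10),('brush',(387,262),10),('orange',(426,271),75)]:print(n,onz(c,uv,z).round())
cr=np.hstack([cv2.resize(im[125:270,225:440],(800,540),interpolation=cv2.INTER_CUBIC)]);cv2.imwrite('pics/crop1.png',cr)
E
```

```text
cruc [248.5 238. ] [446. 174.  70.] 45.2
cruc [256.2 155.2] [667. 152.  70.] 44.9
cruc [255.  196.2] [556. 156.  70.] 47.5
tray [[389.0, 236.0], [737.0, 210.0], [725.0, 87.0], [378.0, 116.0]]
plateTL [ 657. -144.    4.]
TR [ 643. -325.    4.]
BR [ 449. -310.    4.]
BL [ 461. -129.    4.]
wax [640.   1.  22.]
bowl [ 771. -196.   45.]
jar [757. -75.  85.]
spat [526.  15.  10.]
brush [ 371. -198.   10.]
orange [ 350. -287.   75.]
```

View pics/crop1.png

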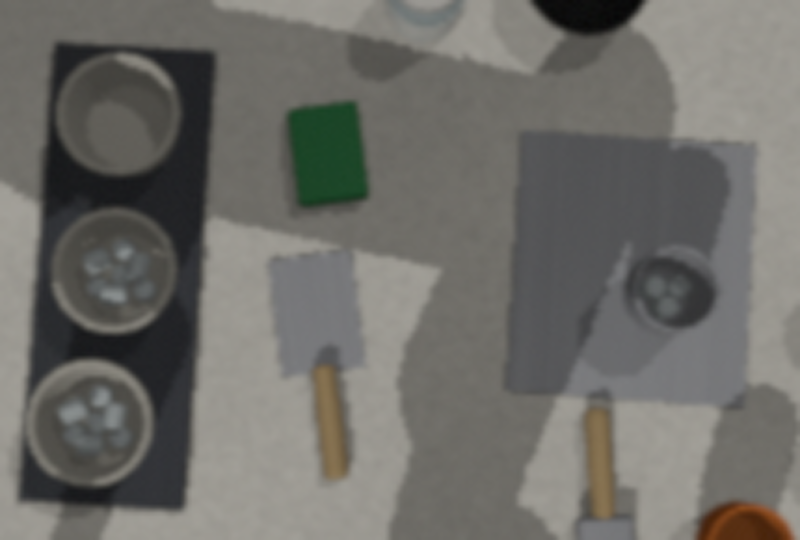

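Request:
apply_moves(plan="0.085 0 0 -0.04 0; 0.085 0 0 -0.04 0; 0.085 0 0 -0.04 0; 0.085 0 0 -0.04 0; 0.085 0 0 -0.04 0")

```text
time_s: 0.52
position: [201.7, 484.2, 432.9]
ee_rot: [0.196, 0.981, -0.0, -0.0]
wrist_force: [1.0, 0.7, -0.3]
width: 85.1
finger_force: 0.0
```

Request:
apply_moves(plan="0.085 0 0 -0.04 0; 0.085 0 0 -0.04 0; 0.085 0 0 -0.04 0; 0.085 0 0 -0.04 0; 0.085 0 0 -0.04 0")

```text
time_s: 0.93
position: [199.2, 477.7, 600.9]
ee_rot: [0.196, 0.981, 0.002, 0.0]
wrist_force: [14.3, 37.2, 77.2]
width: 84.8
finger_force: 0.0
```

Request:
apply_moves(plan="0.085 0 0 -0.04 0; 0.085 0 0 -0.04 0; 0.085 0 0 -0.04 0; 0.085 0 0 -0.04 0; 0.085 0 0 -0.04 0")

```text
time_s: 1.35
position: [165.1, 396.0, 671.7]
ee_rot: [0.196, 0.98, 0.035, 0.007]
wrist_force: [0.3, -0.0, 0.0]
width: 84.7
finger_force: 0.0
```

```bash
python3 - <<'E'
from h import *
s=state();print(s['q'].round(3),s['position'].round(1),s['ee_rot'].round(3),s['wrist_force'].round(1));print(Rn.from_quat(s['ee_rot']).as_matrix().round(3))
c=cam('top');print(onz(c,(405.6,202),79),onz(c,(405.6-.4,202),79))
E
```

```text
[ 1.086  0.303  0.122  0.013  2.645 -0.078] [165.1 396.  671.7] [0.196 0.98  0.035 0.007] [ 0.3 -0.   0. ]
[[-0.923  0.384  0.027]
 [ 0.385  0.921  0.066]
 [-0.     0.071 -0.997]]
[ 530.90529369 -241.57162833   79.        ] [ 530.92978794 -240.52462298   79.        ]
```

Request:
apply_moves(plan="0.085 0 0.02 0 0; 0.085 0 0.02 0 0; 0.085 0 0.02 0 0; 0.085 0 0.02 0 0; 0.085 0 0.02 0 0")

```text
time_s: 1.77
position: [193.8, 464.7, 630.1]
ee_rot: [0.196, 0.98, 0.045, 0.009]
wrist_force: [-0.1, -0.8, 0.5]
width: 84.6
finger_force: 0.0
```

```bash
python3 - <<'E'
from h import *
s=state();print(s['q'].round(3),s['position'].round(1),s['ee_rot'].round(3),s['wrist_force'].round(1));print(Rn.from_quat(s['ee_rot']).as_matrix().round(3))
E
```

```text
[ 1.098  0.398  0.123  0.013  2.528 -0.067] [193.8 464.7 630.1] [0.196 0.98  0.045 0.009] [-0.1 -0.8  0.5]
[[-0.923  0.383  0.035]
 [ 0.385  0.919  0.085]
 [ 0.     0.092 -0.996]]
```

Request:
apply_moves(plan="0.085 0 0.02 0 0; 0.085 0 0.02 0 0; 0.085 0 0.02 0 0; 0.085 0 0.02 0 0; 0.085 0 0.02 0 0")

```text
time_s: 2.18
position: [217.4, 521.6, 592.7]
ee_rot: [0.196, 0.979, 0.062, 0.012]
wrist_force: [0.5, 0.8, -0.0]
width: 85.0
finger_force: 0.0
```

```bash
python3 - <<'E'
from h import *
s=state();print(s['q'].round(3),s['position'].round(1),s['ee_rot'].round(3),s['wrist_force'].round(1));print(Rn.from_quat(s['ee_rot']).as_matrix().round(3))
E
```

```text
[ 1.106  0.475  0.122  0.013  2.418 -0.059] [217.4 521.6 592.7] [0.196 0.979 0.062 0.012] [ 0.5  0.8 -0. ]
[[-0.923  0.382  0.048]
 [ 0.385  0.916  0.116]
 [-0.     0.126 -0.992]]
```

The cup's mouth is at about (531,-241) and the empty crucible at (667,152). Moving against the reach limit tilts the tool, so I can use that. I swing to azimuth 0, then turn so that tool x points outward.

Request:
apply_moves(plan="0.085 -0.02 -0.013 0.006 0; 0.085 -0.032 -0.021 0.009 0; 0.085 -0.032 -0.021 0.009 0; 0.085 -0.032 -0.021 0.009 0; 0.085 -0.032 -0.021 0.009 0")

```text
time_s: 2.6
position: [319.1, 378.3, 539.0]
ee_rot: [0.195, 0.979, 0.062, 0.013]
wrist_force: [1.5, -0.1, 0.5]
width: 85.1
finger_force: 0.0
```

Request:
apply_moves(plan="0.085 -0.032 -0.021 0.009 0; 0.085 -0.032 -0.021 0.009 0; 0.085 -0.032 -0.021 0.009 0; 0.085 -0.032 -0.021 0.009 0; 0.085 -0.032 -0.021 0.009 0")

```text
time_s: 3.02
position: [429.3, 225.5, 481.4]
ee_rot: [0.196, 0.979, 0.062, 0.013]
wrist_force: [1.2, 1.3, 0.5]
width: 84.9
finger_force: 0.0
```

Request:
apply_moves(plan="0.085 -0.032 -0.021 0.009 0; 0.085 -0.032 -0.021 0.009 0; 0.085 -0.032 -0.021 0.009 0; 0.085 -0.032 -0.021 0.009 0; 0.085 -0.032 -0.021 0.009 0")

```text
time_s: 3.43
position: [539.2, 72.8, 423.5]
ee_rot: [0.196, 0.979, 0.062, 0.013]
wrist_force: [-0.9, -0.2, 0.1]
width: 85.1
finger_force: 0.0
```

Request:
apply_moves(plan="0.085 -0.032 -0.021 0.009 0; 0.085 -0.032 -0.021 0.009 0; 0.085 -0.015 -0.01 0.004 0; 0.085 0 0 0 7; 0.085 0 0 0 7")

```text
time_s: 3.85
position: [593.2, -2.3, 393.8]
ee_rot: [0.317, 0.946, 0.062, 0.003]
wrist_force: [-0.7, 0.7, -0.0]
width: 84.8
finger_force: 0.0
```

Request:
apply_moves(plan="0.085 0 0 0 7; 0.085 0 0 0 7; 0.085 0 0 0 7; 0.085 0 0 0 7; 0.085 0 0 0 7")

```text
time_s: 4.27
position: [592.7, -0.9, 395.5]
ee_rot: [0.586, 0.808, 0.061, -0.014]
wrist_force: [0.3, -0.2, -0.3]
width: 85.0
finger_force: 0.0
```

Request:
apply_moves(plan="0.085 0 0 0 7; 0.085 0 0 0 7; 0.085 0 0 0 7; 0.085 0 0 0 7; 0.085 0 0 0 7")

```text
time_s: 4.68
position: [592.7, -0.9, 395.5]
ee_rot: [0.802, 0.594, 0.054, -0.032]
wrist_force: [-0.4, 0.0, -0.4]
width: 85.1
finger_force: 0.0
```

Request:
apply_moves(plan="0.085 0 0 0 7; 0.085 0 0 0 7; 0.085 0 0 0 7; 0.085 0 0 0 7; 0.085 0 0 0 7")

```text
time_s: 5.1
position: [592.7, -0.9, 395.5]
ee_rot: [0.944, 0.325, 0.042, -0.047]
wrist_force: [0.1, -0.9, -0.2]
width: 84.9
finger_force: 0.0
```

Request:
apply_moves(plan="0.085 0 0 0 7; 0.085 0 0 0 7; 0.085 0 0 0 7; 0.085 0 0 0 7; 0.085 0 0 0 7")

```text
time_s: 5.52
position: [592.7, -0.9, 395.5]
ee_rot: [0.998, 0.026, 0.026, -0.057]
wrist_force: [0.3, -0.0, 0.1]
width: 84.5
finger_force: 0.0
```

```bash
cat > st.py <<'E'
from h import *
s=state();print(s['time_s'],s['q'].round(3),s['position'].round(1),s['wrist_force'].round(1),round(s['width'],1),round(float(s['finger_force']),1));print(Rn.from_quat(s['ee_rot']).as_matrix().round(3))
E
python3 st.py
```

```text
5.5167 [-0.121  0.249  0.862  0.133  1.993  1.454] [592.7  -0.9 395.5] [ 0.3 -0.   0.1] 84.5 0.0
[[ 0.997  0.056  0.049]
 [ 0.05  -0.992  0.116]
 [ 0.055 -0.113 -0.992]]
```

Request:
apply_moves(plan="0.085 0.03 0 0 0; 0.085 0.03 0 0 0; 0.085 0.03 0 0 0; 0.085 0.03 0 0 0; 0.085 0.03 0 0 0")

```text
time_s: 5.93
position: [724.5, 7.5, 395.9]
ee_rot: [0.998, 0.029, 0.029, -0.058]
wrist_force: [46.0, 1.0, 37.0]
width: 84.7
finger_force: 0.0
```

Request:
apply_moves(plan="0.085 0.03 0 0 0; 0.085 0.03 0 0 0; 0.085 0.03 0 0 0; 0.085 0.03 0 0 0; 0.085 0.03 0 0 0")

```text
time_s: 6.35
position: [776.1, 17.9, 349.9]
ee_rot: [0.996, 0.027, 0.068, -0.058]
wrist_force: [0.4, -1.1, -0.2]
width: 85.0
finger_force: 0.0
```

```bash
python3 st.py
```

```text
6.35 [-0.071  0.857  0.123  0.143  2.032  1.518] [776.1  17.9 349.9] [ 0.4 -1.1 -0.2] 85.0 0.0
[[ 0.989  0.061  0.133]
 [ 0.046 -0.992  0.119]
 [ 0.139 -0.111 -0.984]]
```

Request:
apply_moves(plan="0.085 0.041 0 0 0; 0.085 0.041 0 0 0; 0.085 0.041 0 0 0; 0.085 0.041 0 0 0; 0.085 0.041 0 0 0")

```text
time_s: 6.77
position: [831.9, 28.0, 311.0]
ee_rot: [0.99, 0.023, 0.126, -0.058]
wrist_force: [1.0, -0.6, -0.1]
width: 84.9
finger_force: 0.0
```

Request:
apply_moves(plan="0.085 0.041 0 0 0; 0.085 0.041 0 0 0; 0.085 0.041 0 0 0; 0.085 0.041 0 0 0; 0.085 0.041 0 0 0")

```text
time_s: 7.18
position: [874.8, 33.9, 300.5]
ee_rot: [0.98, 0.02, 0.187, -0.059]
wrist_force: [0.1, -1.1, 0.5]
width: 85.4
finger_force: 0.0
```

```bash
python3 st.py
```

```text
7.1833 [-0.048  0.945  0.123  0.142  1.704  1.527] [874.8  33.9 300.5] [ 0.1 -1.1  0.5] 85.4 0.0
[[ 0.93   0.061  0.364]
 [ 0.017 -0.992  0.123]
 [ 0.368 -0.108 -0.923]]
```

Request:
apply_moves(plan="0.085 0.041 0 0 0; 0.085 0.041 0 0 0; 0.085 0.041 0 0 0; 0.085 0.041 0 0 0; 0.085 0.041 0 0 0")

```text
time_s: 7.6
position: [906.6, 35.9, 315.6]
ee_rot: [0.967, 0.016, 0.248, -0.059]
wrist_force: [-0.4, -0.5, 0.0]
width: 84.9
finger_force: 0.0
```

Request:
apply_moves(plan="0.085 0.041 0 0.005 0; 0.085 0.041 0 0.005 0; 0.085 0.041 0 0.005 0; 0.085 0.041 0 0.005 0; 0.085 0.041 0 0.005 0")

```text
time_s: 8.02
position: [937.6, 37.2, 331.9]
ee_rot: [0.949, 0.012, 0.308, -0.06]
wrist_force: [0.4, -0.5, 0.3]
width: 84.9
finger_force: 0.0
```

Request:
apply_moves(plan="0.085 0.04 0 0.01 0; 0.085 0.04 0 0.01 0; 0.085 0.04 0 0.01 0; 0.085 0.04 0 0.01 0; 0.085 0.04 0 0.01 0")

```text
time_s: 8.43
position: [966.5, 38.3, 348.3]
ee_rot: [0.929, 0.008, 0.366, -0.06]
wrist_force: [0.2, -0.4, -0.1]
width: 85.2
finger_force: 0.0
```

```bash
python3 st.py
```

```text
8.4333 [-0.041  0.955  0.123  0.15   1.319  1.532] [966.5  38.3 348.3] [ 0.2 -0.4 -0.1] 85.2 0.0
[[ 0.733  0.059  0.678]
 [-0.029 -0.993  0.118]
 [ 0.68  -0.106 -0.725]]
```

Tool tilt is now 43°. Before going on, I fit the arm's kinematics to find which tilts are feasible at the cup and at the crucible.

```bash
cat > kin.py <<'E'
import numpy as np
from scipy.spatial.transform import Rotation as Rn
from scipy.optimize import least_squares
Rz=lambda a:Rn.from_euler('z',a).as_matrix()
Ry=lambda a:Rn.from_euler('y',a).as_matrix()
def fk(q,p):
    a,h,L1,L2,e,d,b=p
    R=Rz(q[0]);x=np.array([0,0,h])+R@[a,0,0]
    R=R@Ry(q[1]);x=x+R@[0,0,L1]
    R=R@Ry(q[2]);x=x+R@[e,0,L2]
    R=R@Rz(q[3])@Ry(q[4]);x=x+R@[b,0,d]
    R=R@Rz(q[5]+np.pi/2)   # tool x offset checked below
    return x,R
D=[([1.1057,.0528,1.4016,0,1.6886,-.0703],[201.8,484.4,230.6]),
([1.086,.303,.122,.013,2.645,-.078],[165.1,396,671.7]),
([1.098,.398,.123,.013,2.528,-.067],[193.8,464.7,630.1]),
([1.106,.475,.122,.013,2.418,-.059],[217.4,521.6,592.7]),
([-.121,.249,.862,.133,1.993,1.454],[592.7,-.9,395.5]),
([-.071,.857,.123,.143,2.032,1.518],[776.1,17.9,349.9]),
([-.048,.945,.123,.142,1.704,1.527],[874.8,33.9,300.5]),
([-.041,.955,.123,.15,1.319,1.532],[966.5,38.3,348.3])]
res=lambda p:np.concatenate([(fk(q,p)[0]-x) for q,x in D])
S=least_squares(res,[0,300,300,300,50,200,0]);P=S.x
lim=np.array([[-2.9,2.9],[-.91,2.17],[.12,2.37],[-1.06,4.2],[.26,2.73],[-2.93,2.93]]).T
def ik(x,R,q0,w=300):
    f=lambda q:np.concatenate([fk(q,P)[0]-x,w*Rn.from_matrix(fk(q,P)[1].T@R).as_rotvec()])
    s=least_squares(f,np.clip(q0,lim[0]+1e-3,lim[1]-1e-3),bounds=(lim[0],lim[1]));return s.x,np.abs(s.fun[:3]).max(),np.degrees(np.linalg.norm(s.fun[3:])/w)
E
python3 - <<'E'
from kin import *
print(P.round(1),np.abs(S.fun).max())
print(fk(D[-1][0],P)[1].round(3))
def toolR(al,az): # z tilted al from down toward az, x up
    z=np.array([np.sin(al)*np.cos(az),np.sin(al)*np.sin(az),-np.cos(al)]);y=np.cross(z,[0,0,1.]);y/=np.linalg.norm(y)
    return np.column_stack([np.cross(y,z),y,z])
for nm,g in [('cup',(531,-241,54)),('cruc',(640,110,110))]:
  for al in (40,50,60,70,80):
    for azo in (0,):
      for q4 in (0,3.14):
        az=np.arctan2(g[1],g[0])+azo;R=toolR(np.radians(al),az);x=np.array(g)+19*R[:,2]
        for q5 in(.5,):
          q,e,a=ik(x,R,[az,.5,1.5,q4,q5,1.5])
          print(nm,al,q4,q.round(2),round(e,1),round(a,1))
E
```

```text
[  8.1 294.9 326.6 494.2 116.4 339.3  11.3] 32.83100774768843
[[ 0.733  0.059  0.678]
 [-0.029 -0.993  0.117]
 [ 0.68  -0.105 -0.726]]
cup 40 0 [-0.43 -0.06  2.07 -0.    0.44  1.57] 0.0 0.0
cup 40 3.14 [-0.43 -0.06  2.07 -0.    0.44  1.57] 0.0 0.0
cup 50 0 [-0.43 -0.11  2.17  0.    0.26  1.57] 7.2 2.6
cup 50 3.14 [-0.43 -0.11  2.17  0.    0.26  1.57] 7.2 2.6
cup 60 0 [-0.43  0.04  2.3   3.14  0.26 -1.57] 3.0 1.1
cup 60 3.14 [-0.43  0.04  2.3   3.14  0.26 -1.57] 3.0 1.1
cup 70 0 [-0.43  0.19  2.3   3.14  0.57 -1.57] 0.0 0.0
cup 70 3.14 [-0.43  0.19  2.3   3.14  0.57 -1.57] 0.0 0.0
cup 80 0 [-0.43  0.43  2.24  3.14  0.92 -1.57] 0.0 0.0
cup 80 3.14 [-0.43  0.43  2.24  3.14  0.92 -1.57] 0.0 0.0
cruc 40 0 [ 0.17  0.02  1.85 -0.    0.57  1.57] 0.0 0.0
cruc 40 3.14 [0.17 0.02 1.85 0.   0.57 1.57] 0.0 0.0
cruc 50 0 [ 0.17 -0.03  1.99 -0.    0.3   1.57] 0.0 0.0
cruc 50 3.14 [ 0.17 -0.03  1.99 -0.    0.3   1.57] 0.0 0.0
cruc 60 0 [ 0.17  0.1   2.15  3.14  0.26 -1.57] 13.1 5.7
cruc 60 3.14 [ 0.17  0.1   2.15  3.14  0.26 -1.57] 13.1 5.7
cruc 70 0 [ 0.17  0.11  2.17  3.14  0.36 -1.57] 0.0 0.0
cruc 70 3.14 [ 0.17  0.11  2.17  3.14  0.36 -1.57] 0.0 0.0
cruc 80 0 [ 0.17  0.29  2.15  3.14  0.7  -1.57] 0.0 0.0
cruc 80 3.14 [ 0.17  0.29  2.15  3.14  0.7  -1.57] 0.0 0.0
```

```bash
python3 - <<'E'
import re
t=open('kin.py').read()
t=t.replace("a,h,L1,L2,e,d,b=p","a,h,L1,L2,e,d,b,c=p").replace("R@[0,0,L1]","R@[c,0,L1]").replace("[0,300,300,300,50,200,0])","[0,300,300,300,50,200,0,0])")
t+='''
def toolR(al,az):
    z=np.array([np.sin(al)*np.cos(az),np.sin(al)*np.sin(az),-np.cos(al)]);y=np.cross(z,[0,0,1.]);y/=np.linalg.norm(y)
    return np.column_stack([np.cross(y,z),y,z])
'''
open('kin.py','w').write(t)
E
python3 - <<'E'
from kin import *
print(P.round(1));print(S.fun.reshape(-1,3).round(1))
ok=[]
for al in (60,65,70,75):
  for ps in range(10,100,10):
    R=toolR(np.radians(al),np.radians(ps));z=R[:,2];h=np.array([np.cos(np.radians(ps-90)),np.sin(np.radians(ps-90)),0])
    q=np.array([.6,.95,.13,.3,1.,1.5]);out=[]
    start=np.array([750*np.cos(.6),750*np.sin(.6),350])
    cu=np.array([531,-241,54]);cr=np.array([667,152,110])+55*h
    way=[start*[.9,.9,1],np.array([600,-200,300]),cu+[0,0,150],cu,cu+[0,0,150],cr+[0,0,60],cr]
    bad=0;qs=[]
    for i,w in enumerate(way):
        q,e,a=ik(w+19*z,R,q);qs.append(q)
        if e>1 or a>.5:bad+=1
    for f in (-130,130):
        R2=R@Rz(np.radians(f)); q2,e,a=ik(cr+19*z,R2,qs[-1]+[0,0,0,0,0,np.radians(f)]);out.append((f,round(e),round(a)))
    print(al,ps,'bad',bad,'cup',qs[3].round(2),'cr',qs[-1].round(2),out)
E
```

```text
[-76.4 327.7 331.  504.1 115.3 367.9 -22.9  46.2]
[[ 33.1 -16.3   1.3]
 [ 32.4 -15.6   4.5]
 [ 32.2 -16.2   0.4]
 [ 32.4 -15.9  -1.8]
 [ -3.2 -24.7  -2.1]
 [-19.3 -23.2 -14.4]
 [ -4.6 -23.6  -6.1]
 [ 18.2 -26.3  18.2]]
60 10 bad 2 cup [-0.86  0.21  2.03  1.42  0.85 -0.47] cr [ 0.04  0.17  2.01  2.13  0.26 -0.63] [(-130, 11, 7), (130, 11, 7)]
60 20 bad 0 cup [-0.92  0.31  1.9   1.28  1.04 -0.47] cr [ 0.05  0.17  1.95  1.57  0.26 -0.15] [(-130, 0, 0), (130, 0, 0)]
60 30 bad 0 cup [-0.95  0.41  1.74  1.16  1.22 -0.49] cr [-0.06  0.23  1.86  1.42  0.51 -0.15] [(-130, 0, 0), (130, 0, 0)]
60 40 bad 0 cup [-0.96  0.53  1.57  1.07  1.38 -0.5 ] cr [-0.14  0.32  1.74  1.31  0.73 -0.17] [(-130, 0, 0), (130, 0, 0)]
60 50 bad 0 cup [-0.95  0.64  1.39  1.    1.54 -0.52] cr [-0.2   0.43  1.59  1.23  0.94 -0.19] [(-130, 0, 0), (130, 0, 0)]
60 60 bad 0 cup [-0.93  0.76  1.19  0.93  1.7  -0.54] cr [-0.22  0.55  1.41  1.15  1.13 -0.21] [(-130, 0, 0), (130, 0, 0)]
60 70 bad 0 cup [-0.89  0.89  0.98  0.88  1.85 -0.55] cr [-0.23  0.68  1.2   1.09  1.32 -0.22] [(-130, 0, 0), (130, 0, 0)]
60 80 bad 0 cup [-
[... 2852 characters left out ...]
.27  1.54 -0.65] cr [-0.2   0.45  1.76  1.76  0.88 -0.62] [(-130, 0, 0), (130, 0, 0)]
75 50 bad 0 cup [-1.01  0.83  1.28  1.18  1.69 -0.61] cr [-0.26  0.56  1.6   1.58  1.06 -0.52] [(-130, 0, 0), (130, 0, 0)]
75 60 bad 0 cup [-0.98  0.96  1.06  1.12  1.85 -0.57] cr [-0.28  0.68  1.4   1.45  1.24 -0.46] [(-130, 0, 0), (130, 0, 0)]
75 70 bad 0 cup [-0.94  1.11  0.8   1.08  2.01 -0.53] cr [-0.29  0.82  1.17  1.35  1.41 -0.4 ] [(-130, 0, 0), (130, 0, 0)]
75 80 bad 0 cup [-0.9   1.31  0.47  1.08  2.18 -0.46] cr [-0.28  0.98  0.91  1.29  1.59 -0.33] [(-130, 0, 0), (130, 0, 0)]
75 90 bad 2 cup [-0.85  1.51  0.12  1.12  2.34 -0.37] cr [-0.26  1.19  0.56  1.26  1.77 -0.24] [(-130, 0, 0), (130, 0, 0)]
```

Request:
apply_moves(plan="0.085 -0.021 -0.0198 -0.0234 0; 0.085 -0.021 -0.0198 -0.0234 0; 0.085 -0.021 -0.0198 -0.0234 0; 0.085 -0.021 -0.0198 -0.0234 0; 0.085 -0.021 -0.0198 -0.0234 0")

```text
time_s: 8.85
position: [822.0, 117.0, 372.1]
ee_rot: [0.929, 0.008, 0.366, -0.06]
wrist_force: [1.2, 0.5, 0.9]
width: 84.9
finger_force: 0.0
```

Request:
apply_moves(plan="0.085 -0.021 -0.0198 -0.0234 0; 0.085 -0.021 -0.0198 -0.0234 0; 0.085 -0.021 -0.0198 -0.0234 0; 0.085 -0.021 -0.0198 -0.0234 0; 0.085 -0.021 -0.0198 -0.0234 0")

```text
time_s: 9.27
position: [660.0, 204.5, 396.6]
ee_rot: [0.929, 0.008, 0.366, -0.061]
wrist_force: [-0.8, 0.3, 1.1]
width: 85.1
finger_force: 0.0
```

Request:
apply_moves(plan="0.085 -0.021 -0.0198 -0.0234 0; 0.085 -0.021 -0.0198 -0.0234 0; 0.085 -0.021 -0.0198 -0.0234 0; 0.085 -0.021 -0.0198 -0.0234 0; 0.085 -0.021 -0.0198 -0.0234 0")

```text
time_s: 9.68
position: [497.9, 291.9, 421.0]
ee_rot: [0.929, 0.008, 0.366, -0.061]
wrist_force: [-0.1, 0.1, 0.6]
width: 85.0
finger_force: 0.0
```

Request:
apply_moves(plan="0.085 -0.014 -0.0338 -0.0045 0; 0.085 -0.014 -0.0338 -0.0045 0; 0.085 -0.014 -0.0338 -0.0045 0; 0.085 -0.014 -0.0338 -0.0045 0; 0.085 -0.014 -0.0338 -0.0045 0")

```text
time_s: 10.1
position: [421.7, 460.3, 407.5]
ee_rot: [0.929, 0.008, 0.365, -0.061]
wrist_force: [1.2, -0.0, -0.2]
width: 85.5
finger_force: 0.0
```

```bash
python3 st.py
python3 - <<'E'
t=open('kin.py').read()
t=t.replace(",b,c=p",",b,c,g=p").replace("R@[a,0,0]","R@[a,g,0]").replace("200,0,0])","200,0,0,0])")
open('kin.py','w').write(t)
E
python3 - <<'E'
from kin import *
print(P.round(1));print(S.fun.reshape(-1,3).round(1).tolist())
E
```

```text
10.1 [ 0.997 -0.059  1.316 -0.543  1.347  2.524] [421.7 460.3 407.5] [ 1.2 -0.  -0.2] 85.5 0.0
[[ 0.733  0.06   0.678]
 [-0.03  -0.992  0.12 ]
 [ 0.68  -0.108 -0.725]]
[ 8.000e-01  2.071e+02  3.526e+02  4.958e+02  1.063e+02  2.805e+02
 -0.000e+00 -3.000e-01  3.690e+01]
[[0.0, 0.0, 0.1], [-0.3, -0.1, 0.1], [0.1, 0.1, -0.1], [0.2, 0.1, 0.1], [-0.0, 0.2, -0.2], [0.0, -0.2, 0.1], [-0.1, 0.4, -0.0], [0.0, -0.4, -0.0]]
```

```bash
python3 - <<'E'
from kin import *
def run(al,ps,verbose=0):
    R=toolR(np.radians(al),np.radians(ps));z=R[:,2];h=np.array([np.cos(np.radians(ps-90)),np.sin(np.radians(ps-90)),0])
    q=np.array([.6,.5,1.3,.3,.6,1.]);bad=[];qs=[]
    cu=np.array([531,-241,54]);cr=np.array([667,152,110])+55*h
    W=[np.array([500,300,400])]
    for w in [np.array([550,0,300]),cu+[0,0,150],cu,cu+[0,0,150],cr+[0,0,60],cr]:
        W+=list(np.linspace(W[-1],w,6)[1:])
    for w in W:
        q,e,a=ik(w+19*z,R,q);qs.append(q);bad.append(e>1 or a>.5)
    qs=np.array(qs);st=np.abs(np.diff(qs,axis=0)).max(0)
    return sum(bad),qs[15],qs[-1],st,qs.min(0),qs.max(0)
for al in (50,55,60,65,70):
  for ps in (15,22,30,40,50):
    b,c,r,st,mn,mx=run(al,ps);print(al,ps,b,'cup',c.round(2),'cr',r.round(2),'maxstep',st.max().round(2),'q5min',mn[4].round(2))
E
```

```text
50 15 0 cup [-0.8   0.18  1.9   1.05  0.88 -0.12] cr [0.02 0.18 1.76 0.5  0.39 0.95] maxstep 0.24 q5min 0.39
50 22 0 cup [-0.82  0.23  1.84  1.02  0.99 -0.19] cr [-0.02  0.21  1.72  0.71  0.48  0.65] maxstep 0.22 q5min 0.48
50 30 0 cup [-0.84  0.29  1.76  0.99  1.12 -0.26] cr [-0.06  0.26  1.66  0.83  0.61  0.43] maxstep 0.2 q5min 0.61
50 40 0 cup [-0.84  0.37  1.65  0.93  1.26 -0.34] cr [-0.1   0.33  1.58  0.9   0.77  0.25] maxstep 0.18 q5min 0.77
50 50 0 cup [-0.84  0.45  1.54  0.88  1.4  -0.42] cr [-0.13  0.41  1.47  0.93  0.94  0.12] maxstep 0.16 q5min 0.94
55 15 0 cup [-0.82  0.2   1.92  1.19  0.9  -0.26] cr [0.01 0.18 1.8  0.76 0.3  0.69] maxstep 0.26 q5min 0.3
55 22 0 cup [-0.85  0.25  1.85  1.14  1.02 -0.3 ] cr [-0.03  0.21  1.76  0.96  0.42  0.41] maxstep 0.24 q5min 0.42
55 30 0 cup [-0.86  0.32  1.77  1.09  1.14 -0.35] cr [-0.08  0.26  1.71  1.04  0.57  0.23] maxstep 0.22 q5min 0.57
55 40 0 cup [-0.87  0.4   1.66  1.02  1.3  -0.41] cr [-0.12  0.33  1.61  1.07  0.75  0.09] maxstep 0.2 q5min 0.75
55 50 0 cup [-0.87  0.49  1.54  0.95  1.44 -0.47] cr [-0.15  0.42  1.5   1.06  0
[... 1057 characters left out ...]
 q5min 0.72
65 50 0 cup [-0.91  0.57  1.53  1.09  1.52 -0.56] cr [-0.18  0.45  1.55  1.33  0.95 -0.24] maxstep 0.17 q5min 0.88
70 15 0 cup [-0.89  0.31  1.95  1.55  1.03 -0.61] cr [-0.    0.22  1.9   2.22  0.31 -0.77] maxstep 0.45 q5min 0.26
70 22 0 cup [-0.91  0.37  1.88  1.45  1.15 -0.6 ] cr [-0.06  0.26  1.86  1.92  0.45 -0.55] maxstep 0.4 q5min 0.42
70 30 0 cup [-0.93  0.44  1.78  1.35  1.27 -0.59] cr [-0.11  0.31  1.8   1.73  0.6  -0.44] maxstep 0.35 q5min 0.52
70 40 0 cup [-0.93  0.52  1.65  1.25  1.42 -0.59] cr [-0.16  0.39  1.69  1.57  0.8  -0.38] maxstep 0.24 q5min 0.63
70 50 0 cup [-0.92  0.61  1.52  1.16  1.57 -0.6 ] cr [-0.2   0.48  1.57  1.45  0.98 -0.35] maxstep 0.17 q5min 0.81
```

Request:
apply_moves(plan="0.085 -0.01 -0.03 -0.0045 -6; 0.085 0 0 0 -7; 0.085 0 0 0 -7; 0.085 0 0 0 -7; 0.085 0 0 0 -7")

```text
time_s: 10.52
position: [410.6, 488.7, 406.8]
ee_rot: [0.885, 0.282, 0.367, 0.049]
wrist_force: [-0.3, -0.3, 0.0]
width: 85.0
finger_force: 0.0
```

```bash
python3 st.py
```

```text
10.5167 [ 1.046e+00 -1.000e-03  1.260e+00 -5.670e-01  1.371e+00  1.966e+00] [410.6 488.7 406.8] [-0.3 -0.3  0. ] 85.0 0.0
[[ 0.571  0.464  0.677]
 [ 0.536 -0.836  0.12 ]
 [ 0.621  0.295 -0.726]]
```

Request:
apply_moves(plan="0.085 0.004 -0.033 -0.0057 0; 0.085 0.004 -0.033 -0.0057 0; 0.085 0.004 -0.033 -0.0057 0; 0.085 0.004 -0.033 -0.0057 0; 0.085 0.004 -0.033 -0.0057 0")

```text
time_s: 10.93
position: [326.3, 635.3, 391.8]
ee_rot: [0.886, 0.279, 0.367, 0.048]
wrist_force: [1.3, -0.3, 0.1]
width: 85.0
finger_force: 0.0
```

Request:
apply_moves(plan="0.085 0.004 -0.03 -0.005 0; 0.085 0.004 -0.03 -0.005 0; 0.085 0.003 -0.02 -0.004 0; 0.085 0.02 -0.01 -0.001 0; 0.085 0.02 -0.01 -0.001 0")

```text
time_s: 11.35
position: [298.5, 744.4, 405.0]
ee_rot: [0.886, 0.281, 0.366, 0.049]
wrist_force: [0.3, 0.1, 1.2]
width: 84.7
finger_force: 0.0
```

Request:
apply_moves(plan="0.085 0.025 -0.012 -0.002 0; 0.085 0.037 -0.0175 -0.003 0; 0.085 0.037 -0.0175 -0.003 0; 0.085 0.037 -0.0175 -0.003 0; 0.085 0.037 -0.0175 -0.003 0")

```text
time_s: 11.77
position: [327.4, 783.4, 434.5]
ee_rot: [0.871, 0.29, 0.396, 0.016]
wrist_force: [-0.1, -0.9, 0.8]
width: 85.0
finger_force: 0.0
```

```bash
python3 st.py
```

```text
11.7667 [ 1.342  0.856  0.123 -0.691  1.659  2.022] [327.4 783.4 434.5] [-0.1 -0.9  0.8] 85.0 0.0
[[ 0.518  0.493  0.699]
 [ 0.519 -0.831  0.202]
 [ 0.68   0.258 -0.686]]
```

Request:
apply_moves(plan="0.085 0.0335 -0.0235 -0.003 0; 0.085 0.0335 -0.0235 -0.003 0; 0.085 0.0335 -0.0235 -0.003 0; 0.085 0.0335 -0.0235 -0.003 0; 0.085 0.0335 -0.0235 -0.003 0")

```text
time_s: 12.18
position: [313.1, 816.7, 452.2]
ee_rot: [0.849, 0.304, 0.432, -0.028]
wrist_force: [-0.6, -0.3, 0.1]
width: 85.1
finger_force: 0.0
```

Request:
apply_moves(plan="0.085 0.0335 -0.0235 0 0; 0.085 0.0335 -0.0235 0 0; 0.085 0.0335 -0.0235 0 0; 0.085 0.0335 -0.0235 0 0; 0.085 0.0335 -0.0235 0 0")

```text
time_s: 12.6
position: [296.8, 845.8, 474.8]
ee_rot: [0.823, 0.315, 0.466, -0.072]
wrist_force: [-1.0, 0.1, -0.3]
width: 84.8
finger_force: 0.0
```

```bash
python3 st.py
```

```text
12.6 [ 1.392  0.851  0.123 -0.699  1.442  2.051] [296.8 845.8 474.8] [-1.   0.1 -0.3] 84.8 0.0
[[ 0.366  0.586  0.723]
 [ 0.453 -0.791  0.412]
 [ 0.813  0.176 -0.555]]
```

Request:
apply_moves(plan="0.085 0.033 -0.0233 0.006 0; 0.085 0.033 -0.0233 0.006 0; 0.085 0.033 -0.0233 0.006 0; 0.085 0.033 -0.0233 0.006 0; 0.085 0.033 -0.0233 0.006 0")

```text
time_s: 13.02
position: [285.6, 875.1, 493.4]
ee_rot: [0.796, 0.327, 0.497, -0.115]
wrist_force: [0.2, -0.1, -0.1]
width: 84.9
finger_force: 0.0
```

Request:
apply_moves(plan="0.085 0.033 -0.0233 0.008 0; 0.085 0.033 -0.0233 0.008 0; 0.085 0 0 -0.02 5; 0.085 0 0 -0.03 3; 0.085 0 0 -0.03 0")

```text
time_s: 13.43
position: [222.5, 841.5, 537.2]
ee_rot: [0.806, 0.274, 0.498, -0.166]
wrist_force: [-0.4, 0.1, 0.3]
width: 84.6
finger_force: 0.0
```

```bash
python3 st.py; python3 - <<'E'
from h import *
from kin import *
s=state();R=Rn.from_quat(s['ee_rot']).as_matrix();q=s['q'];print('al',np.degrees(np.arccos(-R[2,2])),'psi',np.degrees(np.arctan2(R[1,2],R[0,2])),'lev',np.degrees(np.arctan2(R[2,1],R[2,0])))
x0=s['position']
for w in ([450,350,420],[450,-50,350],[531-200,-241-150,230]):
    w=np.array(w,float);d=R.T@(w-x0);n=int(np.ceil(np.linalg.norm(d)/36))
    for k in range(n):
        q,e,a=ik(x0+(w-x0)*(k+1)/n,R,q)
        if e>.5 or a>.3: print('bad',k)
    print(w,'rows',n,(d/n/1000).round(4),q.round(2));x0=w
E
```

```text
13.4333 [ 1.484  0.648  0.359 -0.756  1.3    2.272] [222.5 841.5 537.2] [-0.4  0.1  0.3] 84.6 0.0
[[ 0.355  0.607  0.711]
 [ 0.276 -0.795  0.541]
 [ 0.893  0.005 -0.449]]
al 63.28947266383732 psi 37.24560076855019 lev 0.30898679779239885
[450. 350. 420.] rows 16 [-0.01    0.033  -0.0032] [ 0.55 -0.56  1.84  0.12  0.76  1.43]
[450. -50. 350.] rows 12 [-0.0144  0.0265 -0.0154] [-0.79 -0.56  1.98  1.09  1.53  0.19]
[ 331. -391.  230.] rows 11 [-0.0221  0.018  -0.0195] [-1.4   0.25  1.5   0.99  1.9  -0.4 ]
```

Tool z now lies 63° from straight down, at azimuth 37°, with tool y level. I move in toward the cup.

Request:
apply_moves(plan="0.085 -0.01 0.033 -0.0032 0; 0.085 -0.01 0.033 -0.0032 0; 0.085 -0.01 0.033 -0.0032 0; 0.085 -0.01 0.033 -0.0032 0; 0.085 -0.01 0.033 -0.0032 0")

```text
time_s: 13.85
position: [291.8, 692.2, 504.0]
ee_rot: [0.805, 0.275, 0.498, -0.167]
wrist_force: [0.8, 0.2, 1.4]
width: 85.1
finger_force: 0.0
```

Request:
apply_moves(plan="0.085 -0.01 0.033 -0.0032 0; 0.085 -0.01 0.033 -0.0032 0; 0.085 -0.01 0.033 -0.0032 0; 0.085 -0.01 0.033 -0.0032 0; 0.085 -0.01 0.033 -0.0032 0")

```text
time_s: 14.27
position: [363.2, 538.9, 467.7]
ee_rot: [0.805, 0.275, 0.499, -0.167]
wrist_force: [0.1, 0.5, 1.0]
width: 84.8
finger_force: 0.0
```

Request:
apply_moves(plan="0.085 -0.01 0.033 -0.0032 0; 0.085 -0.01 0.033 -0.0032 0; 0.085 -0.01 0.033 -0.0032 0; 0.085 -0.01 0.033 -0.0032 0; 0.085 -0.01 0.033 -0.0032 0")

```text
time_s: 14.68
position: [434.5, 385.5, 431.6]
ee_rot: [0.805, 0.275, 0.499, -0.167]
wrist_force: [1.2, 0.2, 0.2]
width: 84.9
finger_force: 0.0
```

Request:
apply_moves(plan="0.085 -0.012 0.03 -0.009 0; 0.085 -0.0144 0.0265 -0.0154 0; 0.085 -0.0144 0.0265 -0.0154 0; 0.085 -0.0144 0.0265 -0.0154 0; 0.085 -0.0144 0.0265 -0.0154 0")

```text
time_s: 15.1
position: [441.9, 220.4, 402.0]
ee_rot: [0.804, 0.275, 0.5, -0.166]
wrist_force: [0.5, -0.2, 0.9]
width: 85.2
finger_force: 0.0
```

Request:
apply_moves(plan="0.085 -0.0144 0.0265 -0.0154 0; 0.085 -0.0144 0.0265 -0.0154 0; 0.085 -0.0144 0.0265 -0.0154 0; 0.085 -0.0144 0.0265 -0.0154 0; 0.085 -0.0144 0.0265 -0.0154 0")

```text
time_s: 15.52
position: [442.5, 52.8, 372.9]
ee_rot: [0.805, 0.275, 0.5, -0.165]
wrist_force: [2.3, 0.2, -0.9]
width: 85.0
finger_force: 0.0
```

Request:
apply_moves(plan="0.085 -0.0144 0.0265 -0.0154 0; 0.085 -0.0144 0.0265 -0.0154 0; 0.085 -0.0278 0.0222 -0.0092 0; 0.085 -0.0278 0.0222 -0.0092 0; 0.085 -0.0278 0.0222 -0.0092 0")

```text
time_s: 15.93
position: [434.3, -105.0, 298.5]
ee_rot: [0.805, 0.275, 0.499, -0.165]
wrist_force: [0.1, -1.1, -0.1]
width: 85.0
finger_force: 0.0
```

Request:
apply_moves(plan="0.085 -0.0278 0.0222 -0.0092 0; 0.085 -0.0278 0.0222 -0.0092 0; 0.085 -0.0278 0.0222 -0.0092 0; 0.085 -0.02 0.015 -0.006 0; 0.085 0 0 0 0")

```text
time_s: 16.35
position: [423.2, -217.3, 218.3]
ee_rot: [0.807, 0.272, 0.497, -0.167]
wrist_force: [0.5, 0.7, -0.8]
width: 85.0
finger_force: 0.0
```

```bash
python3 st.py; python3 - <<'E'
from h import *
s=state();im=optics.camera('wrist');cv2.imwrite('pics/w1.png',im[:,:,::-1]);c=cam('wrist',s);np.savez('pics/w1.npz',**{k:s[k] for k in('position','ee_rot')})
print(proj(c,[531,-241,79]),proj(c,[531,-241,4]))
im=optics.camera('top');cv2.imwrite('pics/t1.png',im[:,:,::-1])
E
```

```text
16.35 [-1.111 -0.086  1.881  1.074  1.635 -0.286] [ 423.2 -217.3  218.3] [ 0.5  0.7 -0.8] 85.0 0.0
[[ 0.357  0.605  0.712]
 [ 0.272 -0.796  0.54 ]
 [ 0.893  0.001 -0.449]]
[400.86721534 286.43376204] [389.00783407 320.58295506]
```

View pics/w1.png

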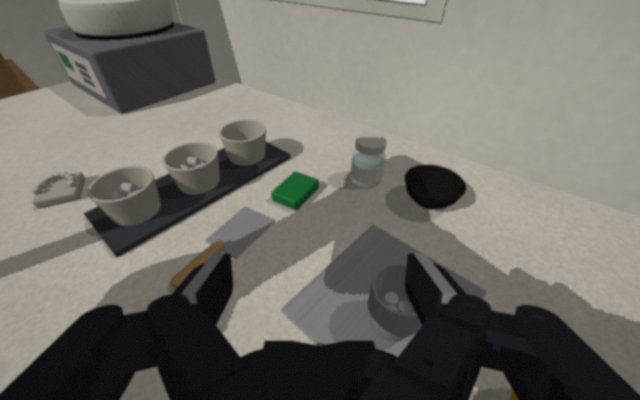

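The cup is partly hidden by the right finger, with its left edge at column 369 and rim top at about (400,266), close to prediction. I line up further.

Request:
apply_moves(plan="0.085 -0.015 0.017 -0.0066 0; 0.085 -0.015 0.017 -0.0066 0; 0.085 -0.015 0.017 -0.0066 0; 0.085 -0.015 0.017 -0.0066 0; 0.085 -0.015 0.017 -0.0066 0")

```text
time_s: 16.87
position: [426.4, -321.2, 171.5]
ee_rot: [0.805, 0.276, 0.498, -0.165]
wrist_force: [0.3, 0.1, 0.6]
width: 84.8
finger_force: 0.0
```

Request:
apply_moves(plan="0.085 0 0 0 0; 0.085 0 0 0 0")

```text
time_s: 17.03
position: [426.1, -320.6, 171.0]
ee_rot: [0.805, 0.275, 0.498, -0.166]
wrist_force: [0.1, 0.1, -0.2]
width: 84.7
finger_force: 0.0
```

```bash
python3 st.py; python3 - <<'E'
from h import *
s=state();im=optics.camera('wrist');b=im[:,:,::-1].copy();c=cam('wrist',s)
cv2.imwrite('pics/w2raw.png',b);np.savez('pics/w2.npz',**{k:s[k] for k in('position','ee_rot')})
for z,r in((79,31),(34,31),(4,24)):
    for t in np.arange(0,6.28,.1):
        u=proj(c,[531+r*np.cos(t),-241+r*np.sin(t),z]);cv2.circle(b,tuple(int(round(v)) for v in u),0,(0,0,255),-1)
cv2.imwrite('pics/w2.png',cv2.resize(b[150:400,200:520],None,fx=2.4,fy=2.4,interpolation=cv2.INTER_CUBIC))
E
```

```text
17.0333 [-1.194  0.237  1.644  1.043  1.664 -0.408] [ 426.1 -320.6  171. ] [ 0.1  0.1 -0.2] 84.7 0.0
[[ 0.352  0.609  0.711]
 [ 0.278 -0.793  0.541]
 [ 0.894  0.007 -0.449]]
```

View pics/w2.png

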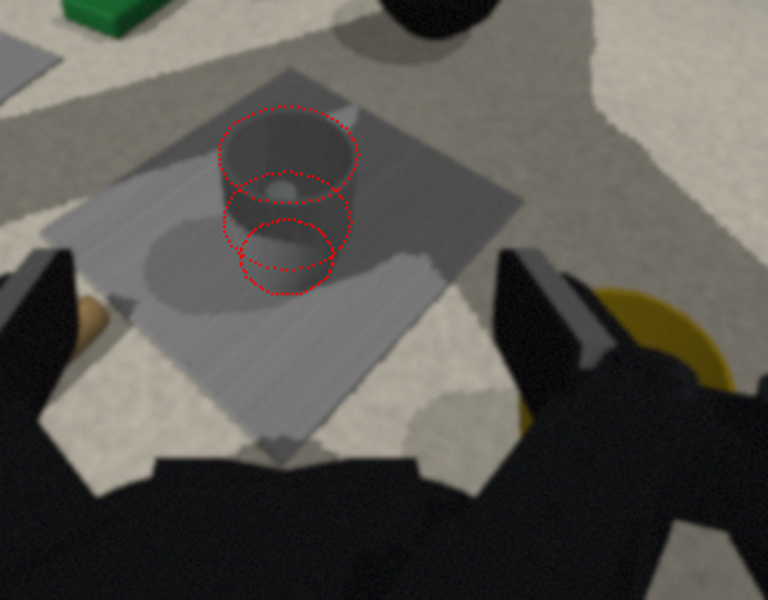

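The overlay matches the cup very well (rim centre in the crop at about (288,155)). I approach and grip.

Request:
apply_moves(plan="0.085 -0.0145 0 0.015 0; 0.085 -0.0145 0 0.015 0; 0.085 -0.0146 0 0.015 0; 0.085 0 0 0.021 0; 0.085 0 0 0.021 0")

```text
time_s: 17.5
position: [472.8, -284.7, 92.9]
ee_rot: [0.805, 0.275, 0.498, -0.166]
wrist_force: [0.8, -0.2, 1.1]
width: 85.1
finger_force: 0.0
```

Request:
apply_moves(plan="0.085 0 0 0.021 0; 0.085 0 0 0.021 0; 0.085 0 0 0.021 0; 0.085 0 0 0.021 0; 0.085 0 0 0.021 0")

```text
time_s: 17.92
position: [548.0, -227.5, 46.8]
ee_rot: [0.805, 0.276, 0.499, -0.165]
wrist_force: [0.2, -0.2, 0.3]
width: 85.0
finger_force: 0.0
```

```bash
python3 st.py; python3 - <<'E'
from h import *
s=state();R=Rn.from_quat(s['ee_rot']).as_matrix();print(R.T@(np.array([547.4,-228.5,45])-s['position']))
E
```

```text
17.9167 [-0.899  0.438  1.692  1.178  1.314 -0.513] [ 548.  -227.5   46.8] [ 0.2 -0.2  0.3] 85.0 0.0
[[ 0.351  0.609  0.711]
 [ 0.279 -0.793  0.541]
 [ 0.894  0.009 -0.448]]
[-2.07945999  0.42142234 -0.18022056]
```

Request:
apply_moves(plan="0.056 0 0 0 0; 0.056 0 0 0 0; 0.056 0 0 0 0; 0.056 0 0 0 0; 0.056 0 0 0 0", newtons=50)

```text
time_s: 18.33
position: [546.9, -229.3, 46.7]
ee_rot: [0.805, 0.275, 0.499, -0.166]
wrist_force: [-0.4, 2.5, 5.2]
width: 59.6
finger_force: 54.0
```

Request:
apply_moves(plan="0.056 0 0 0 0; 0.056 0 0 0 0; 0.056 0 0 0 0; 0.056 0 0 0 0; 0.056 0 0 0 0")

```text
time_s: 18.75
position: [546.9, -229.2, 46.7]
ee_rot: [0.805, 0.275, 0.499, -0.166]
wrist_force: [-2.0, 2.6, 7.1]
width: 60.0
finger_force: 54.1
```

```bash
python3 st.py
```

```text
18.75 [-0.903  0.441  1.69   1.178  1.318 -0.513] [ 546.9 -229.2   46.7] [-2.   2.6  7.1] 60.0 54.1
[[ 0.351  0.608  0.712]
 [ 0.277 -0.794  0.542]
 [ 0.895  0.007 -0.447]]
```

Request:
apply_moves(plan="0.056 0.006 0 -0.003 0; 0.056 0.0179 0.0001 -0.009 0; 0.056 0.0224 0.0002 -0.0112 0; 0.056 0.0224 0.0002 -0.0112 0; 0.056 0.0208 0.0002 -0.0103 0")

```text
time_s: 19.17
position: [546.5, -229.4, 146.0]
ee_rot: [0.806, 0.274, 0.498, -0.166]
wrist_force: [0.5, -0.4, -3.1]
width: 60.0
finger_force: 54.3
```

Request:
apply_moves(plan="0.056 0 0 0 0; 0.056 0 0 0 0; 0.056 0 0 0 0")

```text
time_s: 19.42
position: [546.3, -228.8, 143.5]
ee_rot: [0.806, 0.274, 0.497, -0.167]
wrist_force: [0.2, -0.0, -2.8]
width: 59.7
finger_force: 55.1
```

```bash
python3 st.py; cat > pour.py <<'E'
from h import *
from kin import ik
p0=np.array([546.9,-229.2,46.7]);R0=Rn.from_quat([.8049,.2754,.4985,-.1656]).as_matrix()
CUP=np.array([531,-241,4.]);C=np.array([667,152,70.]);rl=39.
oT=R0.T@(CUP-p0);aT=R0.T@np.array([0,0,1.])
def lipgeo(phi,Rb):
    R=Rb@Rn.from_euler('z',phi,degrees=True).as_matrix();a=R@aT;m=R@(oT+75*aT)  # mouth rel to TCP
    d=-np.array([0,0,1.])+a[2]*a;d/=np.linalg.norm(d)          # lowest direction in the mouth plane
    return R,a,m+31*d
def target(phi,Rb,dz=0):
    R,a,l=lipgeo(phi,Rb);h=a[:2]/np.linalg.norm(a[:2])
    L=np.array([C[0]-rl*h[0],C[1]-rl*h[1],C[2]+dz]);return R,L-l,a,L
E
python3 - <<'E'
from pour import *
s=state();Rb=Rn.from_quat(s['ee_rot']).as_matrix();q=s['q'];x=s['position']
qq=q.copy()
for ph in (-20,-40,-50,-60,-70,-90,-110,-120,-130,-140,-150):
    R,T,a,L=target(ph,Rb,0);qq2,e,ang=ik(T,R,qq+[0.9,0,0,.2,-.5,np.radians(ph)])
    print(ph,'tilt',np.degrees(np.arccos(a[2])).round(1),'az',np.degrees(np.arctan2(a[1],a[0])).round(),T.round(1),'lip',L.round(),'q',qq2.round(2),round(e,1),round(ang,1),'grasp',(T-19*R[:,2]).round())
im=optics.camera('wrist');cv2.imwrite('pics/w3.png',im[:,:,::-1])
im=optics.camera('scene');cv2.imwrite('pics/s3.png',im[:,:,::-1])
E
```

```text
19.4167 [-0.903  0.256  1.684  1.137  1.394 -0.331] [ 546.3 -228.8  143.5] [ 0.2 -0.  -2.8] 59.7 55.1
[[ 0.355  0.608  0.71 ]
 [ 0.277 -0.794  0.541]
 [ 0.893  0.004 -0.45 ]]
-20 tilt 17.6 az 131.0 [732.7 107.3  48.2] lip [693. 123.  70.] q [-0.15  0.48  1.63  1.47  0.7  -0.65] 0.0 0.0 grasp [719.  97.  57.]
-40 tilt 35.4 az 136.0 [738.8 110.6  59.9] lip [695. 125.  70.] q [-0.14  0.47  1.61  1.44  0.7  -0.96] 0.0 0.0 grasp [725. 100.  68.]
-50 tilt 44.2 az 139.0 [740.8 113.4  65.7] lip [696. 126.  70.] q [-0.14  0.46  1.61  1.42  0.7  -1.11] 0.0 0.0 grasp [727. 103.  74.]
-60 tilt 52.9 az 142.0 [742.1 117.1  71.4] lip [698. 128.  70.] q [-0.13  0.45  1.61  1.41  0.69 -1.27] 0.0 0.0 grasp [729. 107.  80.]
-70 tilt 61.5 az 145.0 [742.7 121.4  76.8] lip [699. 129.  70.] q [-0.12  0.44  1.61  1.4   0.69 -1.43] 0.0 0.0 grasp [729. 111.  85.]
-90 tilt 78.2 az 151.0 [741.8 131.8  86. ] lip [701. 133.  70.] q [-0.1   0.42  1.61  1.39  0.67 -1.75] 0.0 0.0 grasp [728. 122.  95.]
-110 tilt 93.9 az 160.0 [738.3 143.7  92.7] lip [704. 139.  70.] q [-0.08  0.4   1.62  1.38  0.66 -2.07] 0.0 0.0 grasp [725. 133. 101.]
-120 tilt 101.2 az 165.0 [735.8 149.9  95. ] lip [705. 142.  70.] q [-0.07  0.39  1.63  1.38  0.65 -2.24] 0.0 0.0 grasp [722. 140. 104.]
-130 tilt 108.0 az 171.0 [732.8 156.3  96.6] lip [706. 146.  70.] q [-0.06  0.38  1.64  1.38  0.64 -2.41] 0.0 0.0 grasp [719. 146. 105.]
-140 tilt 114.1 az 178.0 [729.4 162.6  97.6] lip [706. 151.  70.] q [-0.05  0.37  1.65  1.39  0.63 -2.58] 0.0 0.0 grasp [716. 152. 106.]
-150 tilt 119.2 az -174.0 [725.8 168.9  98.1] lip [706. 156.  70.] q [-0.04  0.36  1.66  1.39  0.62 -2.76] 0.0 0.0 grasp [712. 159. 107.]
```

View pics/w3.png

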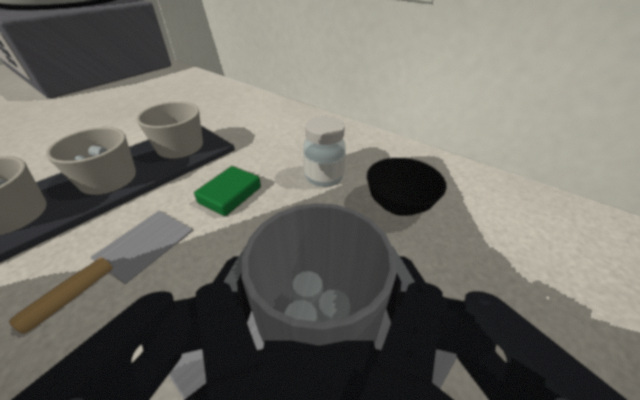

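The cup is held upright with its ingots inside. The empty crucible appears at about (170,128). I check finger and body clearance to the crucibles during the pour.

```bash
cat > clear.py <<'E'
from pour import *
import pour
def box(x,y,z,n=9):
    g=np.meshgrid(np.linspace(*x,n),np.linspace(*y,n),np.linspace(*z,n*2));return np.column_stack([v.ravel() for v in g])
parts={'Lf':box((-11,11),(-57,-31),(-54,19)),'Rf':box((-11,11),(31,57),(-54,19)),'body':box((-42,42),(-42,42),(-160,-54))}
def sd(P,c): # approx signed distance to crucible solid (z0=12)
    r=np.hypot(P[:,0]-c[0],P[:,1]-c[1]);z=P[:,2]-12;ro=36+9*np.clip(z,0,58)/58
    return np.maximum(r-ro,z-58)
CR={'E':pour.C,'F':np.array([556,163,70])}
def clr(R,T):
    o=[]
    for k,b in parts.items():
        W=(T-19*R[:,2])+b@R.T
        o.append((k,*[round(float(sd(W,c).min()),1) for c in CR.values()],'z',round(float(W[:,2].min()))))
    return o
E
python3 - <<'E'
from clear import *
s=state();Rb=Rn.from_quat(s['ee_rot']).as_matrix()
for rl in (39,):
  pour.rl=rl
  for sgn in (-1,1):
   for ph in (50,70,90,110,120,130,140):
    R,T,a,L=target(sgn*ph,Rb,0);print(rl,sgn*ph,clr(R,T))
E
```

```text
39 -50 [('Lf', -10.3, 67.9, 'z', 20), ('Rf', 42.6, 130.6, 'z', 81), ('body', 11.7, 47.5, 'z', 46)]
39 -70 [('Lf', -0.2, 77.8, 'z', 26), ('Rf', 40.7, 118.6, 'z', 99), ('body', 10.6, 47.6, 'z', 62)]
39 -90 [('Lf', 5.6, 87.7, 'z', 35), ('Rf', 43.7, 103.3, 'z', 114), ('body', 11.2, 50.7, 'z', 81)]
39 -110 [('Lf', 6.6, 92.1, 'z', 42), ('Rf', 45.3, 86.5, 'z', 115), ('body', 7.3, 49.2, 'z', 77)]
39 -120 [('Lf', 7.2, 92.2, 'z', 46), ('Rf', 44.0, 78.3, 'z', 114), ('body', 6.5, 47.6, 'z', 76)]
39 -130 [('Lf', 8.5, 91.9, 'z', 51), ('Rf', 41.4, 72.9, 'z', 111), ('body', 6.5, 45.1, 'z', 77)]
39 -140 [('Lf', 10.0, 91.1, 'z', 57), ('Rf', 37.8, 68.3, 'z', 108), ('body', 7.6, 42.8, 'z', 78)]
39 50 [('Lf', 42.6, 35.7, 'z', 81), ('Rf', -11.0, -4.7, 'z', 21), ('body', 12.0, -21.5, 'z', 46)]
39 70 [('Lf', 40.5, 50.5, 'z', 99), ('Rf', -0.9, -7.3, 'z', 26), ('body', 10.7, -5.9, 'z', 61)]
39 90 [('Lf', 43.5, 62.8, 'z', 113), ('Rf', 5.0, -2.4, 'z', 35), ('body', 11.2, 11.0, 'z', 81)]
39 110 [('Lf', 45.2, 67.2, 'z', 115), ('Rf', 6.1, 3.7, 'z', 41), ('body', 7.2, 13.2, 'z', 77)]
39 120 [('Lf', 43.9, 68.6, 'z', 114), ('Rf', 6.8, 6.6, 'z', 46), ('body', 6.3, 13.5, 'z', 76)]
39 130 [('Lf', 41.3, 68.4, 'z', 111), ('Rf', 8.2, 11.8, 'z', 51), ('body', 6.3, 11.9, 'z', 76)]
39 140 [('Lf', 37.8, 68.6, 'z', 108), ('Rf', 9.7, 16.0, 'z', 57), ('body', 7.3, 12.9, 'z', 77)]
```

```bash
python3 - <<'E'
t=open('pour.py').read()
t=t.replace("def target(phi,Rb,dz=0):","def target(phi,Rb,dz=0,beta=0):").replace("h=a[:2]/np.linalg.norm(a[:2])","h=a[:2]/np.linalg.norm(a[:2]);b=np.radians(beta);h=np.array([np.cos(b)*h[0]-np.sin(b)*h[1],np.sin(b)*h[0]+np.cos(b)*h[1]])")
open('pour.py','w').write(t)
E
python3 - <<'E'
from clear import *
s=state();Rb=Rn.from_quat(s['ee_rot']).as_matrix()
for ph in (-55,-60,-65,-70,-80,-90,-110,-130):
  for be in (-40,-30,-20,20,30,40):
    R,T,a,L=target(ph,Rb,0,be);c=clr(R,T);print(ph,round(np.degrees(np.arccos(a[2]))),be,'Lf',c[0][1:],'body',c[2][1:],L.round(),T.round())
E
```

```text
-55 48 -40 Lf (-8.5, 61.9, 'z', 21) body (20.7, 43.9, 'z', 49) [674. 114.  70.] [719. 102.  69.]
-55 48 -30 Lf (-6.9, 65.1, 'z', 21) body (16.6, 46.4, 'z', 49) [681. 115.  70.] [725. 104.  69.]
-55 48 -20 Lf (-6.1, 67.6, 'z', 21) body (16.6, 47.9, 'z', 49) [687. 118.  70.] [731. 106.  69.]
-55 48 20 Lf (-14.0, 69.9, 'z', 21) body (5.9, 44.4, 'z', 49) [704. 139.  70.] [748. 127.  69.]
-55 48 30 Lf (-18.3, 68.5, 'z', 21) body (3.5, 42.1, 'z', 49) [705. 145.  70.] [750. 134.  69.]
-55 48 40 Lf (-20.4, 66.4, 'z', 21) body (0.6, 41.2, 'z', 49) [706. 152.  70.] [751. 140.  69.]
-60 53 -40 Lf (-5.4, 65.1, 'z', 22) body (20.3, 44.5, 'z', 53) [675. 114.  70.] [719. 103.  71.]
-60 53 -30 Lf (-3.9, 68.1, 'z', 22) body (16.4, 46.9, 'z', 53) [681. 116.  70.] [726. 105.  71.]
-60 53 -20 Lf (-3.2, 70.4, 'z', 22) body (15.6, 48.2, 'z', 53) [688. 119.  70.] [732. 108.  71.]
-60 53 20 Lf (-11.8, 71.9, 'z', 22) body (6.3, 43.0, 'z', 53) [704. 140.  70.] [749. 129.  71.]
-60 53 30 Lf (-16.5, 70.3, 'z', 22) body (4.6, 41.4, 'z', 53) [706. 146.  70.] [750. 136.  71.]
-60 53 40 Lf (-20.5, 68.0, 'z', 22) bo
[... 2828 characters left out ...]
] [740. 164.  93.]
-110 94 40 Lf (-6.5, 81.1, 'z', 42) body (7.3, 35.3, 'z', 77) [704. 165.  70.] [738. 170.  93.]
-130 108 -40 Lf (13.9, 93.9, 'z', 51) body (20.9, 45.6, 'z', 77) [693. 123.  70.] [720. 133.  97.]
-130 108 -30 Lf (12.8, 94.7, 'z', 51) body (16.6, 47.2, 'z', 77) [697. 127.  70.] [725. 138.  97.]
-130 108 -20 Lf (11.1, 94.6, 'z', 51) body (13.7, 46.7, 'z', 77) [701. 133.  70.] [728. 143.  97.]
-130 108 20 Lf (4.0, 85.9, 'z', 51) body (6.5, 40.8, 'z', 77) [705. 159.  70.] [733. 170.  97.]
-130 108 30 Lf (1.2, 81.7, 'z', 51) body (6.5, 37.7, 'z', 77) [703. 166.  70.] [731. 176.  97.]
-130 108 40 Lf (-1.6, 76.9, 'z', 51) body (6.5, 34.8, 'z', 77) [700. 172.  70.] [728. 182.  97.]
```

Request:
apply_moves(plan="0.056 0.006 -0.005 0.008 0; 0.056 0.0137 -0.0118 0.0201 0; 0.056 0.0137 -0.0118 0.0201 0; 0.056 0.0137 -0.0118 0.0201 0; 0.056 0.0137 -0.0118 0.0201 0")

```text
time_s: 19.93
position: [599.8, -120.8, 158.6]
ee_rot: [0.806, 0.274, 0.498, -0.167]
wrist_force: [0.1, 0.2, -3.6]
width: 59.7
finger_force: 55.0
```

Request:
apply_moves(plan="0.056 0.0137 -0.0118 0.0201 0; 0.056 0.0076 -0.007 0.012 0; 0.056 0 0 0 0; 0.056 0 0 0 0; 0.056 0 0 0 0")

```text
time_s: 20.35
position: [618.2, -84.5, 163.3]
ee_rot: [0.806, 0.275, 0.498, -0.167]
wrist_force: [-1.2, -0.8, -2.5]
width: 59.3
finger_force: 55.0
```

```bash
python3 st.py; python3 - <<'E'
from h import *
s=state();im=optics.camera('wrist');b=im[:,:,::-1].copy();c=cam('wrist',s);cv2.imwrite('pics/w4raw.png',b);np.savez('pics/w4.npz',**{k:s[k] for k in('position','ee_rot')})
sc=cv2.imread('pics/scene0.png');tp=cv2.imread('pics/top0.png')
pan=[]
for img,cc in((b,c),(sc,cam('scene')),(tp,cam('top'))):
    k=4;uv=proj(cc,[667,152,60]);w=60 if img is b else 30
    x0,y0=int(uv[0])-w,int(uv[1])-w;cr=cv2.resize(img[max(y0,0):y0+2*w,x0:x0+2*w],(266,266),interpolation=cv2.INTER_CUBIC);f=266/(2*w)
    for z,r in((70,45),(12,36)):
        for t in np.arange(0,6.28,.12):
            u=(proj(cc,[667+r*np.cos(t),152+r*np.sin(t),z])-[x0,y0]+.5)*f;cv2.circle(cr,tuple(int(round(v)) for v in u),0,(0,0,255),-1)
    pan.append(cr);print(uv,x0,y0,f)
cv2.imwrite('pics/pan.png',np.hstack(pan))
E
```

```text
20.35 [-0.59   0.137  1.777  1.203  1.134 -0.187] [618.2 -84.5 163.3] [-1.2 -0.8 -2.5] 59.3 55.0
[[ 0.354  0.608  0.711]
 [ 0.277 -0.794  0.542]
 [ 0.893  0.005 -0.449]]
[190.24633013 189.88721737] 130 129 2.216666666666667
[377.95936482 243.83153534] 347 213 4.433333333333334
[256.88650753 156.09444515] 226 126 4.433333333333334
```

View pics/pan.png

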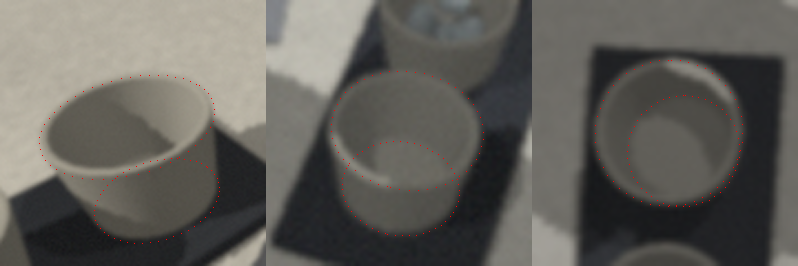

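The crucible prediction matches all three views to about 1 mm. I plan the tilt and the lip contact.

```bash
python3 - <<'E'
from clear import *
s=state();Rb=Rn.from_quat(s['ee_rot']).as_matrix();x=s['position']
R,T,a,L=target(-72,Rb,0,-25);print('T',T,'L',L,clr(R,T),np.degrees(np.arccos(a[2])))
W=T+[0,0,80];d=Rb.T@(W-x);print('d tool',d,'n',np.linalg.norm(d)/22)
q=s['q']
for k in range(1,13):q,e,an=ik(x+(W-x)*k/12,Rb,q)
print(q.round(2),e,an);
print('down dir in tilted tool',R.T@[0,0,-1])
E
```

```text
T [730.37858556 110.92547067  77.85736084] L [686.62947453 118.30009303  70.        ] [('Lf', 3.8, 76.6, 'z', 26), ('Rf', 37.2, 111.6, 'z', 101), ('body', 15.4, 49.3, 'z', 63)] 63.232860159909485
d tool [ 88.87119718 -87.40160768 188.27890271] n 10.263680239588643
[-0.15  0.28  1.63  1.24  0.74  0.  ] 2.842170943040401e-14 1.1684842718278984e-14
down dir in tilted tool [-0.27118571 -0.85140356  0.4489658 ]
```

Request:
apply_moves(plan="0.056 0.0045 -0.0044 0.0094 0; 0.056 0.0089 -0.0087 0.0188 0; 0.056 0.0089 -0.0087 0.0188 0; 0.056 0.0089 -0.0087 0.0188 0; 0.056 0.0089 -0.0087 0.0188 0")

```text
time_s: 20.82
position: [669.5, 4.0, 161.5]
ee_rot: [0.806, 0.274, 0.498, -0.166]
wrist_force: [0.3, 0.1, -2.1]
width: 59.4
finger_force: 55.0
```

Request:
apply_moves(plan="0.056 0.0089 -0.0087 0.0188 0; 0.056 0.0089 -0.0087 0.0188 0; 0.056 0.0089 -0.0087 0.0188 0; 0.056 0.0089 -0.0087 0.0188 0; 0.056 0.0089 -0.0087 0.0188 0")

```text
time_s: 21.23
position: [725.5, 102.1, 158.6]
ee_rot: [0.806, 0.274, 0.498, -0.166]
wrist_force: [0.2, -0.1, -2.6]
width: 59.8
finger_force: 55.0
```

Request:
apply_moves(plan="0.056 0.0045 -0.0044 0.0094 0; 0.056 0 0 0 -3; 0.056 0 0 0 -4; 0.056 0 0 0 -4; 0.056 0 0 0 -5")

```text
time_s: 21.65
position: [730.5, 110.7, 158.3]
ee_rot: [0.759, 0.385, 0.516, -0.094]
wrist_force: [0.3, -0.8, -2.3]
width: 60.3
finger_force: 55.0
```

Request:
apply_moves(plan="0.056 0 0 0 -5; 0.056 0 0 0 -5; 0.056 0 0 0 -5; 0.056 0 0 0 -5; 0.056 0 0 0 -5")

```text
time_s: 22.07
position: [730.6, 110.5, 158.4]
ee_rot: [0.658, 0.54, 0.525, 0.02]
wrist_force: [0.6, 1.3, -2.6]
width: 60.0
finger_force: 55.0
```

Request:
apply_moves(plan="0.056 0 0 0 -5; 0.056 0 0 0 -5; 0.056 0 0 0 -5; 0.056 0 0 0 -5; 0.056 0 0 0 -5")

```text
time_s: 22.48
position: [730.5, 110.5, 158.4]
ee_rot: [0.525, 0.67, 0.508, 0.133]
wrist_force: [-0.2, 0.3, -2.5]
width: 59.8
finger_force: 55.0
```

Request:
apply_moves(plan="0.056 0 0 0 -4; 0.056 0 0 0 -2; 0.056 0 0 0 0; 0.056 0 0 0 0")

```text
time_s: 22.82
position: [730.6, 110.6, 158.5]
ee_rot: [0.491, 0.695, 0.501, 0.158]
wrist_force: [-0.2, 0.2, -2.9]
width: 59.9
finger_force: 55.0
```

```bash
python3 st.py; python3 - <<'E'
from clear import *
s=state();x=s['position'];R=Rn.from_quat(s['ee_rot']).as_matrix()
_,T,a,L=target(0,R,0,-25);print('tilt',np.degrees(np.arccos(a[2])),'to contact world',T-x,'tool',R.T@(T-x),'L',L)
im=optics.camera('wrist');cv2.imwrite('pics/w5.png',im[:,:,::-1]);c=cam('wrist',s)
im=optics.camera('top')[:,:,::-1].copy();sc=optics.camera('scene')[:,:,::-1].copy()
m=x+R@(oT+75*aT);e1=np.cross(a,[0,0,1]);e1/=np.linalg.norm(e1);e2=np.cross(a,e1)
w=cv2.imread('pics/w5.png');out=[w[100:400,100:500]]
def dots(img,cc):
    for t in np.arange(0,6.28,.2):
        u=proj(cc,m+31*(e1*np.cos(t)+e2*np.sin(t)));cv2.circle(img,tuple(int(round(v)) for v in u),0,(0,0,255),-1)
dots(w,c);dots(im,cam('top'));dots(sc,cam('scene'))
A=cv2.resize(w[40:400,120:520],(400,360));B=cv2.resize(sc[180:300,330:450],(360,360),interpolation=cv2.INTER_CUBIC)
cv2.imwrite('pics/v5.png',np.hstack([A,B]))
E
```

```text
22.8167 [-0.146  0.278  1.624  1.237  0.743 -1.251] [730.6 110.6 158.5] [-0.2  0.2 -2.9] 59.9 55.0
[[-0.468  0.524  0.711]
 [ 0.841  0.017  0.541]
 [ 0.272  0.851 -0.449]]
tilt 63.195127437457266 to contact world [ -0.19032665   0.25033974 -80.69117614] tool [-21.64335359 -68.7849213   36.21276913] L [686.61626963 118.29240492  70.        ]
```

View pics/v5.png

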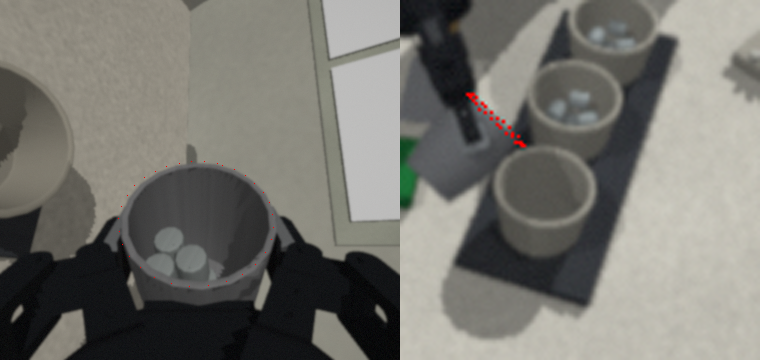

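The tilted cup still holds all its ingots and the lip is where predicted. I descend.

Request:
apply_moves(plan="0.056 -0.0019 -0.006 0.0032 0; 0.056 -0.0049 -0.0153 0.0081 0; 0.056 -0.0049 -0.0153 0.0081 0; 0.056 -0.0049 -0.0153 0.0081 0; 0.056 -0.0024 -0.0077 0.004 0")

```text
time_s: 23.38
position: [729.5, 111.2, 85.0]
ee_rot: [0.491, 0.696, 0.5, 0.157]
wrist_force: [-1.2, -0.4, -2.9]
width: 59.8
finger_force: 54.8
```

Request:
apply_moves(plan="0.056 -0.0008 -0.0026 0.0013 0; 0.056 -0.0008 -0.0026 0.0013 0; 0.056 0 0 0 0")

```text
time_s: 23.63
position: [730.6, 111.1, 82.5]
ee_rot: [0.49, 0.696, 0.501, 0.158]
wrist_force: [0.2, -0.1, -2.4]
width: 60.1
finger_force: 54.9
```

Request:
apply_moves(plan="0.056 -0.0003 -0.0009 0.0004 0; 0.056 -0.0003 -0.0009 0.0004 0; 0.056 0 0 0 0; 0.056 0 0 0 0")

```text
time_s: 23.97
position: [730.7, 111.0, 81.3]
ee_rot: [0.49, 0.696, 0.501, 0.159]
wrist_force: [-0.1, 0.4, -2.3]
width: 59.6
finger_force: 54.9
```

```bash
python3 st.py; python3 - <<'E'
from clear import *
s=state();x=s['position'];R=Rn.from_quat(s['ee_rot']).as_matrix()
_,T,a,L=target(0,R,0,-25);print('to contact world',T-x)
E
```

```text
23.9667 [-0.146  0.409  1.641  1.402  0.706 -1.473] [730.7 111.   81.3] [-0.1  0.4 -2.3] 59.6 54.9
[[-0.47   0.523  0.711]
 [ 0.841  0.018  0.541]
 [ 0.27   0.852 -0.448]]
to contact world [-0.25937052  0.03907181 -3.369945  ]
```

Now I descend in half-millimetre steps, watching the force.

Request:
apply_moves(plan="0.056 -0.0003 -0.0009 0.0004 0; 0.056 -0.0003 -0.0009 0.0004 0; 0.056 0 0 0 0")

```text
time_s: 24.22
position: [730.6, 110.9, 79.1]
ee_rot: [0.49, 0.696, 0.501, 0.158]
wrist_force: [-0.3, 0.1, -1.0]
width: 60.0
finger_force: 55.2
```

```bash
python3 st.py|head -1
```

```text
24.2167 [-0.146  0.414  1.641  1.407  0.705 -1.479] [730.6 110.9  79.1] [-0.3  0.1 -1. ] 60.0 55.2
```

Request:
apply_moves(plan="0.056 -0.0001 -0.0004 0.0002 0; 0.056 0 0 0 0")

```text
time_s: 24.38
position: [730.7, 110.8, 78.9]
ee_rot: [0.49, 0.696, 0.501, 0.159]
wrist_force: [-1.0, -0.3, 0.3]
width: 60.1
finger_force: 55.4
```

Request:
apply_moves(plan="0.056 -0.0001 -0.0004 0.0002 0; 0.056 0 0 0 0")

```text
time_s: 24.55
position: [730.8, 110.8, 78.7]
ee_rot: [0.49, 0.695, 0.501, 0.159]
wrist_force: [-0.7, -0.5, 3.0]
width: 60.4
finger_force: 55.7
```

Contact at about 5 N. I work out the tipping increments about the lip.

```bash
python3 st.py|head -1; python3 - <<'E'
from clear import *
s=state();x=s['position'];Rb=Rn.from_quat(s['ee_rot']).as_matrix()
_,T0,_,_=target(0,Rb,0,-25);off=x-T0+[0,0,.2];print('off',off)
prev=x
for ph in range(-6,-73,-6):
    R,T,a,L=target(ph,Rb,0,-25);T=T+off;Rp=Rb@Rn.from_euler('z',ph+6,degrees=True).as_matrix()
    q,e,an=ik(T,R,s['q']+[0,0,0,0,0,np.radians(ph)])
    c=clr(R,T);print(ph,'tilt',np.degrees(np.arccos(a[2])).round(1),'half-step mm',(Rp.T@(T-prev)/2).round(2),'TCP',T.round(1),[v[1] for v in c],q[5].round(2),round(e,1));prev=T
E
```

```text
24.55 [-0.146  0.415  1.641  1.409  0.705 -1.482] [730.8 110.8  78.7] [-0.7 -0.5  3. ] 60.4 55.7
off [ 0.39789882 -0.19326694  0.94465727]
-6 tilt 68.4 half-step mm [1.42 1.44 0.09] TCP [731.1 113.4  81.8] [7.5, 39.5, 15.2] -1.58 0.0
-12 tilt 73.4 half-step mm [1.36 1.36 0.16] TCP [731.2 116.1  84.6] [9.0, 41.9, 13.5] -1.67 0.0
-18 tilt 78.4 half-step mm [1.32 1.38 0.17] TCP [731.1 119.   87.1] [9.5, 44.8, 13.1] -1.77 0.0
-24 tilt 83.2 half-step mm [1.27 1.39 0.2 ] TCP [730.8 122.   89.4] [10.1, 45.8, 14.2] -1.87 0.0
-30 tilt 88.0 half-step mm [1.22 1.4  0.22] TCP [730.4 125.1  91.4] [10.7, 46.4, 15.4] -1.97 0.0
-36 tilt 92.6 half-step mm [1.17 1.41 0.25] TCP [729.8 128.3  93.2] [11.3, 46.4, 16.5] -2.06 0.0
-42 tilt 97.1 half-step mm [1.11 1.43 0.29] TCP [729.1 131.5  94.8] [11.7, 45.9, 16.2] -2.16 0.0
-48 tilt 101.4 half-step mm [1.04 1.44 0.33] TCP [728.3 134.8  96. ] [12.0, 45.0, 15.4] -2.26 0.0
-54 tilt 105.6 half-step mm [0.97 1.46 0.38] TCP [727.5 138.1  97.1] [12.3, 43.6, 14.8] -2.37 0.0
-60 tilt 109.5 half-step mm [0.89 1.49 0.43] TCP [726.6 141.5  97.9] [12.4, 41.7, 14.4] -2.47 0.0
-66 tilt 113.1 half-step mm [0.8  1.51 0.5 ] TCP [725.8 144.9  98.5] [13.1, 39.5, 14.3] -2.57 0.0
-72 tilt 116.5 half-step mm [0.7  1.55 0.56] TCP [725.  148.4  98.9] [14.2, 37.0, 14.6] -2.67 0.0
```

Request:
apply_moves(plan="0.056 0.0014 0.0015 0.0001 -3; 0.056 0.0014 0.0014 0.0001 -3; 0.056 0.0014 0.0014 0.0002 -3; 0.056 0.0014 0.0014 0.0002 -3; 0.056 0 0 0 0")

```text
time_s: 24.97
position: [730.7, 116.4, 83.6]
ee_rot: [0.414, 0.744, 0.481, 0.21]
wrist_force: [1.1, -0.7, -1.0]
width: 59.4
finger_force: 55.1
```

```bash
python3 st.py|head -1
```

```text
24.9667 [-0.136  0.404  1.642  1.398  0.697 -1.674] [730.7 116.4  83.6] [ 1.1 -0.7 -1. ] 59.4 55.1
```

Request:
apply_moves(plan="0.056 0.0013 0.0014 0.0002 -3; 0.056 0.0013 0.0014 0.0002 -3; 0.056 0 0 0 0")

```text
time_s: 25.22
position: [730.4, 119.5, 85.7]
ee_rot: [0.375, 0.764, 0.47, 0.235]
wrist_force: [0.8, -0.7, -2.4]
width: 59.7
finger_force: 55.1
```

Request:
apply_moves(plan="0.056 0 -0.0005 0.0002 0; 0.056 0 0 0 0; 0.056 0 0 0 0")

```text
time_s: 25.47
position: [730.5, 119.4, 85.5]
ee_rot: [0.376, 0.764, 0.47, 0.234]
wrist_force: [-0.5, 0.2, 0.1]
width: 59.9
finger_force: 55.3
```

Request:
apply_moves(plan="0.056 0 -0.0005 0.0002 0; 0.056 0 0 0 0; 0.056 0 0 0 0")

```text
time_s: 25.72
position: [730.7, 119.3, 85.4]
ee_rot: [0.375, 0.764, 0.47, 0.235]
wrist_force: [-1.2, 0.0, 2.1]
width: 59.7
finger_force: 55.6
```

```bash
python3 st.py|head -1;  python3 - <<'E'
from clear import *
s=state();x=s['position'];Rb=Rn.from_quat(s['ee_rot']).as_matrix()
_,T0,a,_=target(0,Rb,0,-25);print('off',x-T0,'tilt',np.degrees(np.arccos(a[2])))
w=optics.camera('wrist')[:,:,::-1];sc=optics.camera('scene')[:,:,::-1]
cv2.imwrite('pics/v6.png',np.hstack([cv2.resize(w[40:400,60:460],(400,360)),cv2.resize(sc[180:300,330:450],(360,360),interpolation=cv2.INTER_CUBIC)]))
E
```

```text
25.7167 [-0.131  0.401  1.642  1.398  0.694 -1.772] [730.7 119.3  85.4] [-1.2  0.   2.1] 59.7 55.6
off [-0.01328532  0.15744904 -0.71164124] tilt 78.31109395885478
```

Request:
apply_moves(plan="0.056 0.0013 0.0013 0.0002 -3; 0.056 0.0013 0.0013 0.0002 -3; 0.056 0.0012 0.0013 0.0002 -3; 0.056 0.0012 0.0013 0.0002 -3; 0.056 0 0 0 0")

```text
time_s: 26.23
position: [729.5, 125.4, 88.8]
ee_rot: [0.293, 0.799, 0.442, 0.283]
wrist_force: [0.5, -0.3, -0.0]
width: 60.1
finger_force: 55.4
```

```bash
python3 st.py|head -1;  python3 - <<'E'
from clear import *
s=state();x=s['position'];Rb=Rn.from_quat(s['ee_rot']).as_matrix()
_,T0,a,_=target(0,Rb,0,-25);print('off',x-T0,'tilt',np.degrees(np.arccos(a[2])))
E
```

```text
26.2333 [-0.119  0.39   1.647  1.392  0.684 -1.971] [729.5 125.4  88.8] [ 0.5 -0.3 -0. ] 60.1 55.4
off [-0.47725407  0.04653676 -1.66659609] tilt 87.99452646743691
```

Request:
apply_moves(plan="0.056 0.0012 0.0013 0.0002 -3; 0.056 0.0012 0.0013 0.0002 -3; 0.056 0 0 0 0; 0.056 0 0 0 0; 0.056 0 0 0 0")

```text
time_s: 26.65
position: [728.7, 128.3, 90.1]
ee_rot: [0.252, 0.813, 0.427, 0.305]
wrist_force: [-0.6, 1.1, 0.0]
width: 60.1
finger_force: 55.3
```

```bash
python3 st.py|head -1;  python3 - <<'E'
from clear import *
s=state();x=s['position'];Rb=Rn.from_quat(s['ee_rot']).as_matrix()
_,T0,a,_=target(0,Rb,0,-25);print('off',x-T0,'tilt',np.degrees(np.arccos(a[2])),'down',Rb.T@[0,0,-1])
E
```

```text
26.65 [-0.114  0.386  1.65   1.391  0.68  -2.067] [728.7 128.3  90.1] [-0.6  1.1  0. ] 60.1 55.3
off [-0.7579903  -0.07351418 -2.03289753] tilt 92.42899670920822 down [ 0.27987913 -0.8486558   0.44883293]
```

Request:
apply_moves(plan="0.056 0.0011 0.0014 0.0003 -3; 0.056 0.0011 0.0014 0.0003 -3; 0.056 0.001 0.0014 0.0003 -3; 0.056 0.001 0.0014 0.0003 -3; 0.056 0 0 0 0")

```text
time_s: 27.07
position: [726.9, 134.9, 92.6]
ee_rot: [0.165, 0.835, 0.393, 0.348]
wrist_force: [-0.4, 0.4, -0.7]
width: 60.1
finger_force: 55.2
```

Request:
apply_moves(plan="0.056 0 0 0 0; 0.056 0 0 0 0; 0.056 0 0 0 0; 0.056 0 0 0 0; 0.056 0 0 0 0")

```text
time_s: 27.48
position: [727.1, 134.6, 92.8]
ee_rot: [0.165, 0.835, 0.393, 0.348]
wrist_force: [-0.7, -0.7, -1.6]
width: 59.9
finger_force: 55.3
```

```bash
python3 st.py|head -1;  python3 - <<'E'
from clear import *
s=state();x=s['position'];Rb=Rn.from_quat(s['ee_rot']).as_matrix()
_,T0,a,_=target(0,Rb,0,-25);print('off',x-T0,'tilt',np.degrees(np.arccos(a[2])),'down',Rb.T@[0,0,-1])
w=optics.camera('wrist')[:,:,::-1];sc=optics.camera('scene')[:,:,::-1]
cv2.imwrite('pics/v7.png',np.hstack([cv2.resize(w[40:400,20:420],(400,360)),cv2.resize(sc[180:300,330:450],(360,360),interpolation=cv2.INTER_CUBIC)]))
E
```

```text
27.4833 [-0.102  0.377  1.655  1.39   0.67  -2.269] [727.1 134.6  92.8] [-0.7 -0.7 -1.6] 59.9 55.3
off [-0.80865672 -0.33684207 -2.26305875] tilt 101.32831406912314 down [ 0.45152082 -0.77112482  0.44888246]
```

View pics/v7.png

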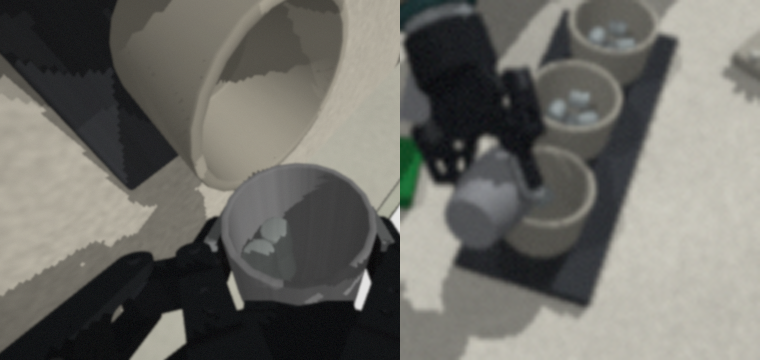

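Ingots are still in the cup at 101°, so I keep tipping.

Request:
apply_moves(plan="0.056 0.001 0.0014 0.0003 -3; 0.056 0.001 0.0014 0.0003 -3; 0.056 0.0009 0.0014 0.0004 -3; 0.056 0.0009 0.0014 0.0004 -3; 0.056 0 0 0 0")

```text
time_s: 28.0
position: [725.2, 141.5, 94.7]
ee_rot: [0.076, 0.848, 0.354, 0.388]
wrist_force: [-0.3, 0.9, -2.2]
width: 60.1
finger_force: 55.3
```

Request:
apply_moves(plan="0.056 0 0 0 0; 0.056 0 0 0 0; 0.056 0 0 0 0; 0.056 0 0 0 0; 0.056 0 0 0 0")

```text
time_s: 28.42
position: [725.3, 141.2, 94.7]
ee_rot: [0.077, 0.848, 0.355, 0.387]
wrist_force: [-0.3, 0.5, -0.6]
width: 59.8
finger_force: 55.3
```

```bash
python3 st.py|head -1;  python3 - <<'E'
from clear import *
s=state();x=s['position'];Rb=Rn.from_quat(s['ee_rot']).as_matrix()
_,T0,a,_=target(0,Rb,0,-25);print('off',x-T0,'tilt',np.degrees(np.arccos(a[2])),'down',Rb.T@[0,0,-1])
w=optics.camera('wrist')[:,:,::-1];cv2.imwrite('pics/w8.png',w)
a=cv2.imread('pics/v7.png')[:,:400];print('diff vs v7', np.abs(w[240:340,250:400].astype(int)).mean())
E
```

```text
28.4167 [-0.09   0.369  1.661  1.391  0.66  -2.473] [725.3 141.2  94.7] [-0.3  0.5 -0.6] 59.8 55.3
off [-1.00968676 -0.50135773 -2.19745749] tilt 109.41096486811392 down [ 0.6023055  -0.66043556  0.44838928]
diff vs v7 81.96075555555555
```

Request:
apply_moves(plan="0.056 0.0008 0.0014 0.0004 -3; 0.056 0.0008 0.0014 0.0004 -3; 0.056 0.0007 0.0014 0.0005 -3; 0.056 0.0007 0.0014 0.0005 -3; 0.056 0 0 0 0")

```text
time_s: 28.88
position: [723.4, 148.0, 95.8]
ee_rot: [-0.013, 0.851, 0.312, 0.423]
wrist_force: [-1.1, -0.1, 0.9]
width: 59.8
finger_force: 55.5
```

Request:
apply_moves(plan="0.056 0 0 0 0; 0.056 0 0 0 0; 0.056 0 0 0 0; 0.056 0 0 0 0; 0.056 0 0 0 0")

```text
time_s: 29.3
position: [723.5, 147.7, 95.6]
ee_rot: [-0.012, 0.851, 0.312, 0.422]
wrist_force: [0.3, 2.3, 2.4]
width: 59.5
finger_force: 55.5
```

```bash
python3 st.py|head -1;  python3 - <<'E'
from clear import *
s=state();x=s['position'];Rb=Rn.from_quat(s['ee_rot']).as_matrix()
_,T0,a,_=target(0,Rb,0,-25);print('off',x-T0,'tilt',np.degrees(np.arccos(a[2])),'up',Rb.T@[0,0,1])
w=optics.camera('wrist')[:,:,::-1].copy();cv2.imwrite('pics/w9.png',w)
sc=optics.camera('scene')[:,:,::-1].copy();cv2.imwrite('pics/s9.png',sc);cs=cam('scene')
tp=optics.camera('top')[:,:,::-1].copy();cv2.imwrite('pics/t9.png',tp);ct=cam('top')
s0=cv2.imread('pics/scene0.png');t0=cv2.imread('pics/top0.png')
# blueness (B-R) inside each crucible (floor disc), then and now
for nm,c in(('E',(667,152)),('Fm',(556,162)),('Fn',(446,174))):
    for l,cc,i0,i1 in(('scene',cs,s0,sc),('top',ct,t0,tp)):
        r=[]
        for im in(i0,i1):
            m=np.zeros(im.shape[:2],np.uint8);p=np.array([proj(cc,[c[0]+28*np.cos(t),c[1]+28*np.sin(t),35]) for t in np.arange(0,6.28,.3)]);cv2.fillConvexPoly(m,p.round().astype(int),1)
            v=im[m>0].astype(int);d=v[:,0]-v[:,2];r+=[round(float(d.mean()),1),int((d>8).sum())]
        print(nm,l,r)
# inside the cup in the wrist views
for n in('w3','w5','w9'):
    im=cv2.imread(f'pics/{n}.png')[210:345,235:400].astype(int);d=im[:,:,0]-im[:,:,2];print(n,d.mean().round(1),(d>8).sum(),(d>12).sum())
E
```

```text
29.3 [-0.078  0.363  1.667  1.394  0.65  -2.68 ] [723.5 147.7  95.6] [0.3 2.3 2.4] 59.5 55.5
off [-1.16388773 -0.87998345 -2.31125807] tilt 116.4053155273801 up [-0.72657198  0.52093072 -0.44802269]
E scene [-8.4, 0, -0.5, 0]
E top [-7.6, 0, 2.6, 0]
Fm scene [-2.1, 2, -0.8, 6]
Fm top [-0.3, 0, -0.1, 0]
Fn scene [-2.4, 5, -2.4, 10]
Fn top [0.3, 0, 0.3, 0]
w3 -0.9 1 0
w5 -1.2 0 0
w9 -1.6 1 0
```

Request:
apply_moves(plan="0.056 -0.0007 0.0005 -0.0004 0; 0.056 0 0 0 0; 0.056 0 0 0 0; 0.056 0 0 0 0")

```text
time_s: 29.78
position: [723.3, 147.3, 95.9]
ee_rot: [-0.012, 0.851, 0.312, 0.422]
wrist_force: [-1.3, 1.1, 0.5]
width: 59.8
finger_force: 55.5
```

Request:
apply_moves(plan="0.056 -0.0015 0.001 -0.0009 0; 0.056 -0.0015 0.001 -0.0009 0; 0.056 0 0 0 0; 0.056 0 0 0 0")

```text
time_s: 30.12
position: [723.6, 147.2, 100.3]
ee_rot: [-0.012, 0.851, 0.312, 0.423]
wrist_force: [0.5, -0.5, -1.2]
width: 59.7
finger_force: 55.4
```

Request:
apply_moves(plan="0.056 0 0 0 0; 0.056 0 0 0 0; 0.056 0 0 0 0")

```text
time_s: 30.37
position: [723.4, 147.4, 100.1]
ee_rot: [-0.012, 0.851, 0.312, 0.422]
wrist_force: [0.4, -0.3, 0.1]
width: 59.9
finger_force: 55.4
```

```bash
python3 - <<'E'
from clear import *
F=[]
for i in range(6):
    w=optics.camera('wrist')[:,:,::-1].copy();F.append(state()['wrist_force'])
print(np.mean(F,0),np.std(F,0))
s=state();c=cam('wrist',s);x=s['position'];R=Rn.from_quat(s['ee_rot']).as_matrix();a=R@aT
sc=optics.camera('scene')[:,:,::-1].copy();
cv2.imwrite('pics/v10.png',np.hstack([cv2.resize(w[40:400,0:420],(420,360)),cv2.resize(sc[180:300,330:450],(360,360),interpolation=cv2.INTER_CUBIC)]))
E
```

```text
[ 5.79398507e-04  7.53469857e-02 -1.20725276e+00] [0.16015988 0.33295512 0.31282718]
```

View pics/v10.png

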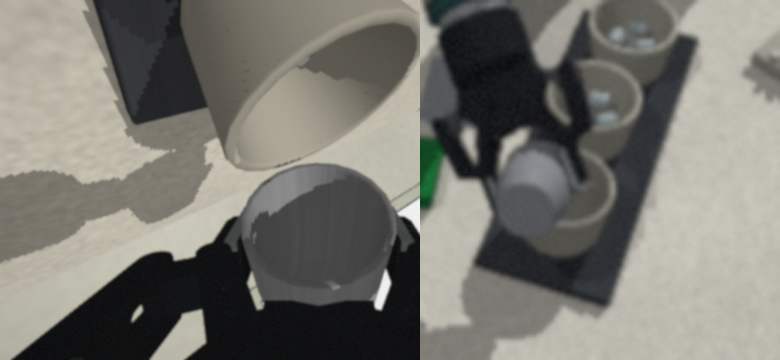

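The cup looks empty, and the load dropped by about 1.4 N, which fits six ingots. I lift, turn the cup upright and go back.

Request:
apply_moves(plan="0.056 -0.0073 0.0052 -0.0045 0; 0.056 -0.0127 0.0091 -0.0078 0; 0.056 -0.0127 0.0091 -0.0078 0; 0.056 -0.0127 0.0091 -0.0078 0; 0.056 -0.0073 0.0052 -0.0045 3")

```text
time_s: 31.13
position: [724.1, 147.5, 175.4]
ee_rot: [0.009, 0.85, 0.323, 0.415]
wrist_force: [0.6, -1.0, -0.8]
width: 59.9
finger_force: 55.4
```

Request:
apply_moves(plan="0.056 0 0 0 6.5; 0.056 0 0 0 6.5; 0.056 0 0 0 6.5; 0.056 0 0 0 6.5; 0.056 0 0 0 6.5")

```text
time_s: 31.55
position: [723.5, 147.6, 172.6]
ee_rot: [0.25, 0.814, 0.427, 0.306]
wrist_force: [-0.3, 0.6, -0.5]
width: 59.9
finger_force: 55.3
```

Request:
apply_moves(plan="0.056 0 0 0 6.5; 0.056 0 0 0 6.5; 0.056 0 0 0 6.5; 0.056 0 0 0 6.5; 0.056 0 0 0 6.5")

```text
time_s: 31.97
position: [723.5, 147.6, 172.6]
ee_rot: [0.467, 0.711, 0.495, 0.174]
wrist_force: [-0.1, 0.3, -1.2]
width: 60.0
finger_force: 55.3
```

Request:
apply_moves(plan="0.056 0 0 0 6.5; 0.056 0 0 0 6.5; 0.056 0 0 0 6.5; 0.056 0 0 0 6.5; 0.056 0 0 0 6.5")

```text
time_s: 32.38
position: [723.5, 147.6, 172.6]
ee_rot: [0.648, 0.552, 0.524, 0.029]
wrist_force: [0.1, -0.3, -1.2]
width: 60.2
finger_force: 55.3
```

Request:
apply_moves(plan="0.056 0 0 0 6.5; 0.056 0 0 0 6.5; 0.056 0 0 0 6.5; 0.056 0 0 0 6.5; 0.056 0 0 0 6.5")

```text
time_s: 32.8
position: [723.5, 147.5, 172.6]
ee_rot: [0.776, 0.349, 0.511, -0.119]
wrist_force: [1.2, -0.5, -1.3]
width: 60.0
finger_force: 55.4
```

Request:
apply_moves(plan="0.056 0 0 0 6; 0.056 0 0 0 4; 0.056 0 0 0 1; 0.056 0 0 0 0; 0.056 0 0 0 0")

```text
time_s: 33.22
position: [723.5, 147.5, 172.7]
ee_rot: [0.805, 0.276, 0.498, -0.166]
wrist_force: [-0.5, 0.2, -0.6]
width: 59.9
finger_force: 55.4
```

```bash
python3 st.py; python3 - <<'E'
from clear import *
s=state();x=s['position'];R=Rn.from_quat(s['ee_rot']).as_matrix();a=R@aT
rv=R.T@np.cross(a,[0,0,1]);print('axis',a,'turn needed deg',np.degrees(rv))
W=CUP-R@oT+[0,0,110];print('W',W,'tool',R.T@(W-x),'down',R.T@[0,0,-1])
w=optics.camera('wrist')[:,:,::-1].copy();cv2.imwrite('pics/w11.png',w)
t=optics.camera('top')[:,:,::-1].copy();cv2.imwrite('pics/t11.png',t)
q=s['q']
for k in range(1,15):
    q,e,an=ik(x+(W-x)*k/14,R,q)
    if e>.5:print('bad',k)
E
```

```text
33.2167 [-0.079  0.235  1.643  1.208  0.691  0.068] [723.5 147.5 172.7] [-0.5  0.2 -0.6] 59.9 55.4
[[ 0.351  0.609  0.711]
 [ 0.279 -0.793  0.542]
 [ 0.894  0.008 -0.449]]
axis [6.34301979e-04 3.10813213e-04 9.99999751e-01] turn needed deg [-0.00387255  0.03966919 -0.00702102]
W [ 546.9211455  -229.17873767  156.68623763] tool [-181.38006626  191.06460439 -322.41978748] down [-0.89371491 -0.00785401  0.44856657]
```

Request:
apply_moves(plan="0.056 -0.0057 0.006 -0.0101 0; 0.056 -0.0113 0.0119 -0.0202 0; 0.056 -0.0113 0.0119 -0.0202 0; 0.056 -0.0113 0.0119 -0.0202 0; 0.056 -0.0113 0.0119 -0.0202 0")

```text
time_s: 33.73
position: [672.6, 40.2, 168.3]
ee_rot: [0.805, 0.275, 0.498, -0.166]
wrist_force: [0.8, -0.5, -1.4]
width: 60.0
finger_force: 55.3
```

Request:
apply_moves(plan="0.056 -0.0113 0.0119 -0.0202 0; 0.056 -0.0113 0.0119 -0.0202 0; 0.056 -0.0113 0.0119 -0.0202 0; 0.056 -0.0113 0.0119 -0.0202 0; 0.056 -0.0113 0.0119 -0.0202 0")

```text
time_s: 34.15
position: [617.0, -77.5, 163.6]
ee_rot: [0.805, 0.275, 0.498, -0.166]
wrist_force: [0.8, -1.1, -1.7]
width: 60.3
finger_force: 55.3
```

Request:
apply_moves(plan="0.056 -0.0113 0.0119 -0.0202 0; 0.056 -0.0113 0.0119 -0.0202 0; 0.056 -0.0113 0.0119 -0.0202 0; 0.056 -0.0113 0.0119 -0.0202 0; 0.056 -0.0113 0.0119 -0.0202 0")

```text
time_s: 34.57
position: [561.4, -195.1, 158.8]
ee_rot: [0.805, 0.275, 0.498, -0.166]
wrist_force: [0.5, 0.6, -1.3]
width: 59.8
finger_force: 55.3
```

Request:
apply_moves(plan="0.056 -0.0113 0.0119 -0.0202 0; 0.056 -0.0057 0.006 -0.0101 0; 0.056 0 0 0 0; 0.056 0 0 0 0")

```text
time_s: 34.9
position: [545.6, -229.3, 157.1]
ee_rot: [0.806, 0.274, 0.498, -0.166]
wrist_force: [0.5, 0.7, -0.7]
width: 60.0
finger_force: 55.4
```

```bash
python3 st.py; python3 - <<'E'
from clear import *
s=state();x=s['position'];R=Rn.from_quat(s['ee_rot']).as_matrix()
print('to place, tool mm',R.T@(CUP-R@oT-x),'world',CUP-R@oT-x)
w=optics.camera('wrist')[:,:,::-1].copy();cv2.imwrite('pics/w12.png',w)
a=cv2.imread('pics/w3.png',0)
t=a[195:300,236:404]
b=cv2.cvtColor(w,cv2.COLOR_BGR2GRAY);r=cv2.matchTemplate(cv2.Canny(b,30,80),cv2.Canny(t,30,80),cv2.TM_CCOEFF_NORMED);_,v,_,l=cv2.minMaxLoc(r);print('rim shift px',l[0]-236,l[1]-195,v)
# crucible contents & neighbours, before vs after
t0=cv2.imread('pics/top0.png').astype(int);t1=optics.camera('top')[:,:,::-1].astype(int);sc=optics.camera('scene')[:,:,::-1].copy();s0=cv2.imread('pics/scene0.png').astype(int)
cv2.imwrite('pics/s12.png',sc)
def blobs(im,cc,c,z=15,r=28):
    m=np.zeros(im.shape[:2],np.uint8);p=np.array([proj(cc,[c[0]+r*np.cos(t),c[1]+r*np.sin(t),z+12]) for t in np.arange(0,6.28,.3)]);cv2.fillConvexPoly(m,p.round().astype(int),1)
    v=im[m>0];return (v[:,0]-v[:,2]).mean().round(1),v.mean(1).std().round(1)
for nm,c in(('E',(667,152)),('Fm',(556,162)),('Fn',(446,174))):
    print(nm,'scene',blobs(s0,cam('scene'),c),blobs(sc.astype(int),cam('scene'),c),'top',blobs(t0,cam('top'),c),blobs(t1,cam('top'),c))
E
```

```text
34.9 [-0.905  0.234  1.68   1.134  1.406 -0.309] [ 545.6 -229.3  157.1] [ 0.5  0.7 -0.7] 60.0 55.4
[[ 0.353  0.608  0.712]
 [ 0.277 -0.794  0.541]
 [ 0.894  0.006 -0.448]]
to place, tool mm [-98.17051708   0.11671881  50.47400319] world [ 1.36147712e+00  2.74258588e-02 -1.10377691e+02]
rim shift px 0 0 0.2984861433506012
E scene (np.float64(-8.3), np.float64(11.1)) (np.float64(-3.9), np.float64(17.7)) top (np.float64(-7.6), np.float64(8.4)) (np.float64(-0.9), np.float64(15.9))
Fm scene (np.float64(-3.2), np.float64(8.5)) (np.float64(-3.7), np.float64(19.3)) top (np.float64(-0.1), np.float64(14.5)) (np.float64(0.3), np.float64(20.7))
Fn scene (np.float64(-4.2), np.float64(17.9)) (np.float64(-4.3), np.float64(18.3)) top (np.float64(0.3), np.float64(18.2)) (np.float64(0.3), np.float64(19.0))
```

Metal now shows in the empty crucible, and the cup has not slipped in the grip. I lower it to the plate.

Request:
apply_moves(plan="0.056 -0.0089 0 0.0046 0; 0.056 -0.0179 0 0.0092 0; 0.056 -0.0179 0 0.0092 0; 0.056 -0.0179 0 0.0092 0; 0.056 -0.0179 0 0.0092 0")

```text
time_s: 35.47
position: [547.0, -227.6, 65.0]
ee_rot: [0.805, 0.275, 0.498, -0.167]
wrist_force: [-0.4, -0.4, -1.2]
width: 59.9
finger_force: 55.4
```

Request:
apply_moves(plan="0.056 -0.0089 0 0.0046 0; 0.056 -0.0045 0 0.0023 0; 0.056 0 0 0 0; 0.056 0 0 0 0")

```text
time_s: 35.8
position: [547.4, -228.7, 52.2]
ee_rot: [0.805, 0.275, 0.498, -0.166]
wrist_force: [0.3, -0.1, -1.0]
width: 60.0
finger_force: 55.4
```

Request:
apply_moves(plan="0.056 -0.0009 0 0.0005 0; 0.056 -0.0009 0 0.0005 0; 0.056 0 0 0 0; 0.056 0 0 0 0")

```text
time_s: 36.13
position: [547.3, -228.9, 50.0]
ee_rot: [0.805, 0.275, 0.498, -0.166]
wrist_force: [-0.0, 0.8, -0.5]
width: 60.1
finger_force: 55.4
```

```bash
python3 st.py|head -1; python3 - <<'E'
from clear import *
s=state();x=s['position'];R=Rn.from_quat(s['ee_rot']).as_matrix()
print('to place, tool mm',R.T@(CUP-R@oT-x),'world',CUP-R@oT-x,R@aT)
E
```

```text
36.1333 [-0.902  0.433  1.691  1.175  1.318 -0.506] [ 547.3 -228.9   50. ] [-0.   0.8 -0.5] 60.1 55.4
to place, tool mm [-3.13065973  0.08374347  1.04818198] world [-0.30617082 -0.36875939 -3.26756862] [ 1.13229302e-03 -4.50982513e-04  9.99999257e-01]
```

Request:
apply_moves(plan="0.056 -0.0009 0 0.0004 0; 0.056 -0.0009 0 0.0004 0; 0.056 0 0 0 0; 0.056 0 0 0 0")

```text
time_s: 36.47
position: [547.0, -228.7, 47.4]
ee_rot: [0.805, 0.275, 0.498, -0.166]
wrist_force: [-0.3, 0.1, -1.3]
width: 59.6
finger_force: 55.4
```

Request:
apply_moves(plan="0.056 -0.0006 0 0.0003 0; 0.056 0 0 0 0; 0.056 0 0 0 0")

```text
time_s: 36.72
position: [547.1, -228.7, 46.8]
ee_rot: [0.805, 0.275, 0.498, -0.166]
wrist_force: [0.0, 0.4, -1.4]
width: 59.8
finger_force: 55.4
```

Request:
apply_moves(plan="0.056 -0.0004 0 0.0002 0; 0.056 0 0 0 0; 0.056 0 0 0 0")

```text
time_s: 36.97
position: [547.2, -228.8, 46.7]
ee_rot: [0.805, 0.275, 0.498, -0.166]
wrist_force: [-1.3, 0.6, 2.1]
width: 60.3
finger_force: 55.6
```

Contact felt. I release and back out along the tool axis.

Request:
apply_moves(plan="0.07 0 0 0 0; 0.07 0 0 0 0; 0.085 0 0 0 0; 0.085 0 0 0 0; 0.085 0 0 0 0")

```text
time_s: 37.38
position: [547.1, -228.8, 46.3]
ee_rot: [0.805, 0.275, 0.498, -0.166]
wrist_force: [-0.3, 0.7, -1.0]
width: 85.1
finger_force: 0.0
```

Request:
apply_moves(plan="0.085 0 0 0 0; 0.085 0 0 -0.005 0; 0.085 0 0 -0.015 0; 0.085 0 0 -0.02 0; 0.085 0 0 -0.02 0")

```text
time_s: 37.8
position: [503.7, -261.3, 73.6]
ee_rot: [0.805, 0.275, 0.498, -0.167]
wrist_force: [-0.0, -0.5, -0.5]
width: 85.1
finger_force: 0.0
```

Request:
apply_moves(plan="0.085 0 0 -0.02 0; 0.085 0 0 -0.02 0; 0.085 0 0 -0.02 0; 0.085 0.01 0 -0.02 0; 0.085 0.015 0 -0.01 0")

```text
time_s: 38.22
position: [447.6, -304.4, 136.4]
ee_rot: [0.806, 0.274, 0.498, -0.166]
wrist_force: [1.0, -0.5, 0.2]
width: 85.2
finger_force: 0.0
```

Request:
apply_moves(plan="0.085 0.02 0 0 0; 0.085 0.02 0 0 0; 0.085 0.015 0 0 0; 0.085 0 0 0 0; 0.085 0 0 0 0")

```text
time_s: 38.63
position: [468.5, -287.9, 185.4]
ee_rot: [0.805, 0.275, 0.498, -0.166]
wrist_force: [0.1, -0.2, -0.5]
width: 85.2
finger_force: 0.0
```

```bash
python3 st.py|head -1; python3 - <<'E'
from h import *
s=state();c=cam('wrist',s)
w=optics.camera('wrist')[:,:,::-1].copy();cv2.imwrite('pics/w13.png',w)
t1=optics.camera('top')[:,:,::-1].copy();cv2.imwrite('pics/t13.png',t1);sc=optics.camera('scene')[:,:,::-1].copy();cv2.imwrite('pics/s13.png',sc)
ct=cam('top');g=cv2.cvtColor(t1,cv2.COLOR_BGR2GRAY);g0=cv2.imread('pics/top0.png',0)
# cup rim in the wrist view
gw=cv2.cvtColor(w,cv2.COLOR_BGR2GRAY);u=proj(c,[531,-241,79]);ub=proj(c,[531,-241,4]);print('pred rim centre',u,ub)
# dark-to-plate edges along the rows through rim and foot
ed=cv2.Canny(cv2.GaussianBlur(gw,(3,3),0),20,50)
for P in ([531,-241,70],[531,-241,40],[531,-241,8]):
    v=proj(c,P);R=cam('wrist',s)[3][:,0];r=(31 if P[2]>30 else 26)
    l=proj(c,np.array(P)-r*R);rr=proj(c,np.array(P)+r*R);row=int(round(v[1]));xs=np.nonzero(ed[row])[0];print('row',row,'pred edges',l[0].round(1),rr[0].round(1),'edges',xs[(xs>l[0]-25)&(xs<rr[0]+25)])
# bystanders: image change in the scene and top cameras away from arm
for a,b,cc,n in((cv2.imread('pics/top0.png'),t1,ct,'top'),(cv2.imread('pics/scene0.png'),sc,cam('scene'),'scene')):
    for nm,p in dict(wax=(640,1,22),spat=(526,15,8),brush=(371,-198,10),bowl=(771,-196,40),jar=(757,-75,80),full1=(556,162,50),full2=(446,174,50),emp=(667,152,40),cup=(531,-241,60)).items():
        q=proj(cc,p).round().astype(int);A=a[q[1]-9:q[1]+10,q[0]-9:q[0]+10].astype(int);B=b[q[1]-9:q[1]+10,q[0]-9:q[0]+10].astype(int);print(n,nm,np.abs(A-B).mean().round(1),end='; ')
    print()
E
```

```text
38.6333 [-1.093  0.193  1.662  1.077  1.592 -0.34 ] [ 468.5 -287.9  185.4] [ 0.1 -0.2 -0.5] 85.2 0.0
pred rim centre [319.60962831 261.7126449 ] [318.9792056  301.36276187]
row 267 pred edges 288.3 350.7 edges [287 348]
row 284 pred edges 290.1 348.4 edges [271 272 273 290 297 298 303 304 335 336 337 341 342]
row 300 pred edges 296.1 341.9 edges []
top wax 23.3; top spat 5.5; top brush 5.6; top bowl 5.4; top jar 5.9; top full1 12.7; top full2 4.6; top emp 15.9; top cup 10.7; 
scene wax 27.4; scene spat 3.3; scene brush 3.4; scene bowl 4.0; scene jar 3.3; scene full1 10.0; scene full2 1.2; scene emp 9.2; scene cup 4.1;
```

```bash
python3 - <<'E'
from h import *
def green(f,cc):
    im=cv2.imread(f).astype(int);m=((im[:,:,1]-im[:,:,2]>20)&(im[:,:,1]-im[:,:,0]>10)).astype(np.uint8)
    n,_,st,ce=cv2.connectedComponentsWithStats(m);u=proj(cc,[640,1,22]);k=min((i for i in range(1,n) if st[i,4]>60),key=lambda i:np.hypot(*(ce[i]-u)));return onz(cc,ce[k],15).round(1),st[k,4]
for a,b,n in(('top0','t13','top'),('scene0','s13','scene')):print(n,green(f'pics/{a}.png',cam(n)),green(f'pics/{b}.png',cam(n)))
# cup interior in wrist views: floor disc, before (ingots) / after
for raw,npz in(('w2raw','w2'),('w13',None)):
    im=cv2.imread(f'pics/{raw}.png');s=dict(np.load(f'pics/{npz}.npz')) if npz else state();c=cam('wrist',s)
    m=np.zeros(im.shape[:2],np.uint8);p=np.array([proj(c,[531+26*np.cos(t),-241+26*np.sin(t),77]) for t in np.arange(0,6.28,.2)]);cv2.fillConvexPoly(m,p.round().astype(int),1)
    v=cv2.cvtColor(im,cv2.COLOR_BGR2GRAY)[m>0];print(raw,v.mean().round(1),v.std().round(1),np.percentile(v,[5,50,95,99]))
# top view: bright metal in crucibles and in the cup
for f in('top0','t13'):
    im=cv2.imread(f'pics/{f}.png').astype(int);b=im[:,:,0]-im[:,:,2];c=cam('top');o=[]
    for P,r in(((667,152,35),33),((556,162,45),33),((446,174,45),33),((531,-241,40),24)):
        m=np.zeros(b.shape,np.uint8);p=np.array([proj(c,[P[0]+r*np.cos(t),P[1]+r*np.sin(t),P[2]]) for t in np.arange(0,6.28,.2)]);cv2.fillConvexPoly(m,p.round().astype(int),1)
        o.append((int((b[m>0]>-2).sum()),int(m.sum()),int(im[m>0].mean(1).max())))
    print(f,o)
E
```

```text
top (array([644.1,   1.8,  15. ]), np.int32(470)) (array([644. ,   1.6,  15. ]), np.int32(503))
scene (array([6.472e+02, 6.000e-01, 1.500e+01]), np.int32(437)) (array([6.461e+02, 3.000e-01, 1.500e+01]), np.int32(448))
w2raw 63.5 7.5 [58.   61.   83.45 94.  ]
w13 61.6 3.1 [57. 61. 67. 69.]
top0 [(0, 472, 94), (234, 491, 139), (246, 505, 139), (271, 271, 105)]
t13 [(208, 472, 141), (238, 491, 145), (245, 505, 145), (271, 271, 82)]
```

The checks agree:
- The wax has not moved.
- The cup is upright on the plate, and its inside is now uniformly dark.
- The formerly empty crucible shows metal, and the other two look the same.

I hand the job in.

```bash
python3 -c "
from bench import robot
print(robot.close_job())"
```

```text
the job is handed in; nothing more can be done
None
```

I poured the ingots into the empty crucible with the cup's lip resting on its rim, stood the empty cup back upright on the plate, and handed the job in. I judged all six to be in by the weight drop and camera checks, not by a direct count.

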